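# Stand up and cap the fallen post sockets

## Task

Take the lid off the round tub by its knob and lay it flat on the bench, knob up. Stand every fallen post socket upright on its square foot on the bench and put one cap from the tub on each, plug in the pipe, seated level on its rim; leave any spare cap in the tub. When all are capped, put the lid back on the tub so that it sits level and fully home, and leave the other things on the bench where they are.

Things in the scene. Friction and masses are not known exactly. Their poses are not given: they have to be found in the camera images.
- post_a: Steel post socket, 0.5 kg: pipe stub (outside 50 mm, bore 42 mm) welded on the middle of a square foot plate 90 x 90 x 8 mm, 130 mm tall in all. Starts fallen over, resting on a foot edge and its mouth rim, mouth roughly towards the robot. Origin: centre of the foot's underside; own z runs up the pipe to the open mouth (rim at z = 130 mm). One of the three may be absent.
- post_b: Steel post socket, 0.5 kg: pipe stub (outside 50 mm, bore 42 mm) welded on the middle of a square foot plate 90 x 90 x 8 mm, 130 mm tall in all. Starts fallen over, resting on a foot edge and its mouth rim, mouth roughly towards the robot. Origin: centre of the foot's underside; own z runs up the pipe to the open mouth (rim at z = 130 mm). One of the three may be absent.
- post_c: Steel post socket, 0.5 kg: pipe stub (outside 50 mm, bore 42 mm) welded on the middle of a square foot plate 90 x 90 x 8 mm, 130 mm tall in all. Starts fallen over, resting on a foot edge and its mouth rim, mouth roughly towards the robot. Origin: centre of the foot's underside; own z runs up the pipe to the open mouth (rim at z = 130 mm). One of the three may be absent.
- cap_a: Black plastic cap, 50 g, one of three alike: disc 62 mm across, 5 mm thick; plug below it 33 mm across, 9 mm long; round knob above it 22 mm across, 26 mm tall. Origin: centre of the disc's underside, which seats on a post's rim; own z up through the knob (top at z = 31 mm). Starts in the tub, standing on its plug, 46 mm from the tub's axis.
- cap_b: Black plastic cap, 50 g, one of three alike: disc 62 mm across, 5 mm thick; plug below it 33 mm across, 9 mm long; round knob above it 22 mm across, 26 mm tall. Origin: centre of the disc's underside, which seats on a post's rim; own z up through the knob (top at z = 31 mm). Starts in the tub, standing on its plug, 46 mm from the tub's axis.
- cap_c: Black plastic cap, 50 g, one of three alike: disc 62 mm across, 5 mm thick; plug below it 33 mm across, 9 mm long; round knob above it 22 mm across, 26 mm tall. Origin: centre of the disc's underside, which seats on a post's rim; own z up through the knob (top at z = 31 mm). Starts in the tub, standing on its plug, 46 mm from the tub's axis.
- tub: Round open aluminium tub holding the caps, fixed to the bench: 188 mm across outside, 180 mm inside, 62 mm high, floor 5 mm thick. It stands at the left or the right of the bench; a reel of wire stands on the other side. Origin: centre of its underside, z up.
- lid: Loose round aluminium lid, 0.35 kg: disc 200 mm across, 4 mm thick; step below it 166 mm across, 6 mm deep, that drops into the tub; black knob in the middle, 28 mm across, from z = 10 to 38 mm. Origin: centre of the disc's underside (62 mm up when on the tub, 6 mm when flat on the bench); own z up through the knob.
- wire_reel: Reel of copper-coloured welding wire lying flat, 190 mm across, 57 mm high, fixed to the bench across the bench from the tub. Origin: centre of its underside.
- wire_brush: Wire brush: wooden back 150 x 26 mm with a brass bristle block, 28 mm high, lying flat. Origin: centre of its underside. Leave it alone.
- magnet: Welding magnet: flat red square block 75 x 75 x 18 mm lying on the bench. Origin: centre of its underside. Leave it alone.

How it is judged:
On the way, in this order (a step that is already met when the one before it is completed fails the run):
1. the lid has been taken off the tub and lies flat on the bench, knob up (height (world z) of lid below 0.012 m and angle between lid's own z axis and vertical below 0.06 rad and horizontal distance between lid and tub above 0.18 m and contact force between the fingers and lid below 0.1 N), for 0.2 s.
2. every post stands upright with a cap seated on it while the tub is still open (horizontal distance between lid and tub above 0.1 m and angle between each of post_a, post_b, post_c's own z axis and vertical below 0.07 rad and height (world z) of each of post_a, post_b, post_c below 0.006 m and linear speed of each of post_a, post_b, post_c below 0.02 m/s and ((z of cap_a in the frame of post_a between 0.126 and 0.134 m and horizontal distance between cap_a and post_a below 0.014 m and angle between cap_a's own z axis and vertical below 0.07 rad) or (z of cap_b in the frame of post_a between 0.126 and 0.134 m and horizontal distance between cap_b and post_a below 0.014 m and angle between cap_b's own z axis and vertical below 0.07 rad) or (z of cap_c in the frame of post_a between 0.126 and 0.134 m and horizontal distance between cap_c and post_a below 0.014 m and angle between cap_c's own z axis and vertical below 0.07 rad)) and ((z of cap_a in the frame of post_b between 0.126 and 0.134 m and horizontal distance between cap_a and post_b below 0.014 m and angle between cap_a's own z axis and vertical below 0.07 rad) or (z of cap_b in the frame of post_b between 0.126 and 0.134 m and horizontal distance between cap_b and post_b below 0.014 m and angle between cap_b's own z axis and vertical below 0.07 rad) or (z of cap_c in the frame of post_b between 0.126 and 0.134 m and horizontal distance between cap_c and post_b below 0.014 m and angle between cap_c's own z axis and vertical below 0.07 rad)) and ((z of cap_a in the frame of post_c between 0.126 and 0.134 m and horizontal distance between cap_a and post_c below 0.014 m and angle between cap_a's own z axis and vertical below 0.07 rad) or (z of cap_b in the frame of post_c between 0.126 and 0.134 m and horizontal distance between cap_b and post_c below 0.014 m and angle between cap_b's own z axis and vertical below 0.07 rad) or (z of cap_c in the frame of post_c between 0.126 and 0.134 m and horizontal distance between cap_c and post_c below 0.014 m and angle between cap_c's own z axis and vertical below 0.07 rad))), for 0.2 s.
At the end, for the whole second after the job is handed in: Every post stands at rest on its foot (within 4 degrees) with a cap seated level on its rim (within 4 mm, plug in the bore); spare caps are in the tub; the lid is on the tub, level within 2 degrees, within 4 mm of fully down and 14 mm of centre (angle between each of post_a, post_b, post_c's own z axis and vertical below 0.07 rad and height (world z) of each of post_a, post_b, post_c below 0.006 m and linear speed of each of post_a, post_b, post_c, lid below 0.02 m/s and ((z of cap_a in the frame of post_a between 0.126 and 0.134 m and horizontal distance between cap_a and post_a below 0.014 m and angle between cap_a's own z axis and vertical below 0.07 rad) or (z of cap_b in the frame of post_a between 0.126 and 0.134 m and horizontal distance between cap_b and post_a below 0.014 m and angle between cap_b's own z axis and vertical below 0.07 rad) or (z of cap_c in the frame of post_a between 0.126 and 0.134 m and horizontal distance between cap_c and post_a below 0.014 m and angle between cap_c's own z axis and vertical below 0.07 rad)) and ((z of cap_a in the frame of post_b between 0.126 and 0.134 m and horizontal distance between cap_a and post_b below 0.014 m and angle between cap_a's own z axis and vertical below 0.07 rad) or (z of cap_b in the frame of post_b between 0.126 and 0.134 m and horizontal distance between cap_b and post_b below 0.014 m and angle between cap_b's own z axis and vertical below 0.07 rad) or (z of cap_c in the frame of post_b between 0.126 and 0.134 m and horizontal distance between cap_c and post_b below 0.014 m and angle between cap_c's own z axis and vertical below 0.07 rad)) and ((z of cap_a in the frame of post_c between 0.126 and 0.134 m and horizontal distance between cap_a and post_c below 0.014 m and angle between cap_a's own z axis and vertical below 0.07 rad) or (z of cap_b in the frame of post_c between 0.126 and 0.134 m and horizontal distance between cap_b and post_c below 0.014 m and angle between cap_b's own z axis and vertical below 0.07 rad) or (z of cap_c in the frame of post_c between 0.126 and 0.134 m and horizontal distance between cap_c and post_c below 0.014 m and angle between cap_c's own z axis and vertical below 0.07 rad)) and ((z of cap_a in the frame of post_a between 0.126 and 0.134 m and horizontal distance between cap_a and post_a below 0.014 m and angle between cap_a's own z axis and vertical below 0.07 rad) or (z of cap_a in the frame of post_b between 0.126 and 0.134 m and horizontal distance between cap_a and post_b below 0.014 m and angle between cap_a's own z axis and vertical below 0.07 rad) or (z of cap_a in the frame of post_c between 0.126 and 0.134 m and horizontal distance between cap_a and post_c below 0.014 m and angle between cap_a's own z axis and vertical below 0.07 rad) or (horizontal distance between cap_a and tub below 0.09 m and height (world z) of cap_a below 0.05 m)) and ((z of cap_b in the frame of post_a between 0.126 and 0.134 m and horizontal distance between cap_b and post_a below 0.014 m and angle between cap_b's own z axis and vertical below 0.07 rad) or (z of cap_b in the frame of post_b between 0.126 and 0.134 m and horizontal distance between cap_b and post_b below 0.014 m and angle between cap_b's own z axis and vertical below 0.07 rad) or (z of cap_b in the frame of post_c between 0.126 and 0.134 m and horizontal distance between cap_b and post_c below 0.014 m and angle between cap_b's own z axis and vertical below 0.07 rad) or (horizontal distance between cap_b and tub below 0.09 m and height (world z) of cap_b below 0.05 m)) and ((z of cap_c in the frame of post_a between 0.126 and 0.134 m and horizontal distance between cap_c and post_a below 0.014 m and angle between cap_c's own z axis and vertical below 0.07 rad) or (z of cap_c in the frame of post_b between 0.126 and 0.134 m and horizontal distance between cap_c and post_b below 0.014 m and angle between cap_c's own z axis and vertical below 0.07 rad) or (z of cap_c in the frame of post_c between 0.126 and 0.134 m and horizontal distance between cap_c and post_c below 0.014 m and angle between cap_c's own z axis and vertical below 0.07 rad) or (horizontal distance between cap_c and tub below 0.09 m and height (world z) of cap_c below 0.05 m)) and z of lid in the frame of tub between 0.059 and 0.066 m and angle between lid's own z axis and vertical below 0.035 rad and horizontal distance between lid and tub below 0.014 m); the robot touches nothing.
It fails at once if the wire brush is moved more than 40 mm (distance of wire_brush from where it was at the start of the episode above 0.04 m).
It fails at once if the magnet is moved more than 40 mm (distance of magnet from where it was at the start of the episode above 0.04 m).
Of post_a, post_b, post_c only 2 to 3 are there at a start; the rules pass over those that are not, and their reading is None.
At some moment in a run one of post_a, post_b, post_c, lid may be knocked a few centimetres aside while the robot is not near it.
It also fails if it takes over 210 s, if anything falls off the work surface, if the arm or the gripper's body presses on something with over 40 N, if the wrist force passes 120 N, or if a joint passes its speed limit or range.

## Robot

A 6-joint arm with a two-finger parallel gripper is mounted at the origin on the work surface. World frame = base frame: x ahead of the robot, y to its left, z up, the work surface at z = 0. Lengths are in m, angles in rad, forces in N, time in s.
With the tool pointing down it reaches from about 0.375 to 0.975 m from the base axis. Payload 3.8 kg.
Tool frame: the origin (TCP) lies between the finger pads; the fingertips stand 8 mm ahead of it and the grasp point (between the pads) lies 11 mm behind it (tcp_to_tips is the distance from the TCP to the fingertips, in m); z points along the fingers, y is the line along which they close (so a half turn about z gives the same grasp; the last joint's range is limited). The gripper opens to 85 mm and grips with 20 to 120 N. Pads are 22 mm wide; open, the fingers measure 114 mm over their backs; the gripper's body (76 mm by 85 mm) begins 54 mm behind the grasp point. The pads swing forward as they close: fully open they stand 13 mm farther back than shut.
Start: joints at [1.285, 0.264, 1.604, -0, 1.274, -0.037], TCP at [0.166, 0.654, 0.239] pointing down, gripper open.
Joint ranges: [-2.63, 2.63], [-0.94, 2.18], [0.31, 2.57], [-1.31, 4.45], [0, 2.66], [-2.55, 2.55]. Speed limits (rad/s): [2.57, 2.57, 3.14, 3.14, 3.14, 3.14].

## Interface

Orientations are given as a rotation vector (axis times angle).
In Python, from workcell import * gives the robot as it stands.
- The arm moves only by the tool move_arm, never from a script. Its argument "series" is one flat list of numbers, 7 for each row, row after row: the finger opening in cm, from 0 to 8.54, then the shift along the tool's x, y, z in cm, then the turn, a rotation vector about the tool's x, y, z in degrees. A call has 1 to 5 rows; each row shifts and turns the commanded pose from where the row before left it, along the tool's axes as they then stand; what a row does not reach is not made up. A row lasts 1/8 s, in which the tool goes at most 62.5 mm and 10.7 degrees, less where a joint would pass 70% of its speed; a pose out of reach is approached as far as the arm can. A call is refused whole if a number of a shift passes 6.25 or a number of a turn 10.7, either way. A call with a gripper value outside its range is refused whole. The fingers move at their own pace and stop on an object; "grip_force" is the grip in N (left out, the last holds). Time passes only in rows, so rows that do not move let the fingers close. It gives the time, the measured TCP pose, the force, the opening and the grip force at its end, in the units of the state.
- read_state(): the state, without advancing time (a new reading comes with each control period).
- read_camera(name): name is "side" or "top"; returns the picture (480x640x3 uint8, red, green, blue); there is no depth.
- calibration(name): a dict with "camera_matrix" (3x3 intrinsics, pixels), "k1" (the pictures are not rectified: a ray, as slopes to the right and down, at radius r is drawn at 1 + k1 r^2 times it, then the intrinsics apply), "rvec" (rotation vector, rad) and "tvec" (3), from world to camera coordinates, as OpenCV has them. Camera axes: x right, y down, z forward; pixel columns grow to the right and rows downward; lengths in m; the calibration is good to about 2 mm. A picture is of the moment at which its call begins. calibration takes no time and is no camera call.
- finish_job(): hands the job in; it is judged then, once.
The state is a dict: "time": time; "q": joint angles; "joint_vel": joint speeds; "joint_torque": joint torques, N m; "tool_pos": TCP position; "tcp_rot": TCP orientation; "wrist_force": force on the tool from outside, world axes, zero at the start; "torque": the same for the moment, N m; "width": opening from 0.0 (shut) to 1.0 (fully open); "grip_force": force on a finger pad.
Only numpy, scipy, OpenCV 4.12 (cv2) and the standard library are available. Lean on these libraries where they do the work, as an engineer would, in place of code of your own. Each camera call takes 0.05 s, during which the arm holds its last target. There are 200 camera calls.

## Working session

There is one attempt and no reset: what is moved stays moved. The work goes in short steps, Python scripts to look and compute and a tool call to move; the robot and the scene stay as the last step left them, time stands still between calls to the robot, and variables do not carry over. Pictures are saved under pics/ and viewed, at most 14 in all, crops included, and the job is handed in when it is done.

Besides the shell and the picture viewer there is one more tool, called after "Call:" as a command line: name --argument value ..., lists and objects as JSON in quotes. move_arm: Moves the arm, as the interface text tells. Its arguments: {"type":"object","properties":{"series":{"type":"array"},"grip_force":{"type":"number"}},"required":["series"]}

```bash
ls; mkdir -p pics; cat > h.py <<'E'
from workcell import *
import numpy as np, cv2
from scipy.spatial.transform import Rotation as R
from scipy.optimize import least_squares
def cam(n):
    c=calibration(n); return np.array(c["camera_matrix"]),c["k1"],R.from_rotvec(np.ravel(c["rvec"])).as_matrix(),np.ravel(c["tvec"])
def proj(n,P):
    K,k,Rm,t=cam(n); p=np.atleast_2d(P)@Rm.T+t; s=p[:,:2]/p[:,2:]; s=s*(1+k*(s**2).sum(1,keepdims=True)); return s*[K[0,0],K[1,1]]+K[:2,2]
def ray(n,uv):
    K,k,Rm,t=cam(n); d=(np.array(uv,float)-K[:2,2])/[K[0,0],K[1,1]]; s=d.copy()
    for _ in range(20): s=d/(1+k*(s@s))
    v=Rm.T@np.r_[s,1]; return -Rm.T@t, v/np.linalg.norm(v)
def atz(n,uv,z): o,v=ray(n,uv); return o+v*(z-o[2])/v[2]
def tri(a,b):
    (o,v),(p,w)=ray("top",a),ray("side",b)
    s,t=np.linalg.lstsq(np.c_[v,-w],p-o,rcond=None)[0]; A,B=o+s*v,p+t*w
    return (A+B)/2,np.linalg.norm(A-B)
def snap(n,f,crop=None,sc=1):
    im=read_camera(n)[:,:,::-1].copy()
    np.save("pics/"+f+".npy",im)
    if crop: x0,y0,x1,y1=crop; im=im[y0:y1,x0:x1]
    if sc!=1: im=cv2.resize(im,None,fx=sc,fy=sc,interpolation=cv2.INTER_CUBIC)
    cv2.imwrite("pics/"+f+".png",im); return im
E
python3 - <<'E'
from h import *
snap("top","t0");snap("side","s0")
for n in("top","side"): print(n,[np.round(x,3).tolist() if not np.isscalar(x) else x for x in cam(n)], ray(n,(320,240)))
print(read_state())
E
```

```text
pics
top [[[560.806, 0.0, 324.516], [0.0, 560.806, 228.968], [0.0, 0.0, 1.0]], -0.11527235766622987, [[-0.025, -1.0, -0.012], [-0.995, 0.026, -0.096], [0.097, 0.01, -0.995]], [0.013, 0.548, 1.404]] (array([ 0.40981704, -0.01562892,  1.45048482]), array([ 0.07736495,  0.01850627, -0.99683107]))
side [[[615.351, 0.0, 325.475], [0.0, 615.351, 238.422], [0.0, 0.0, 1.0]], -0.03101606573444753, [[0.92, -0.392, 0.012], [-0.215, -0.529, -0.821], [0.328, 0.753, -0.571]], [-0.528, 0.161, 1.387]] (array([ 0.06526233, -1.16608511,  0.93035943]), array([ 0.31950445,  0.75479771, -0.57288509]))
{'time': 0.1, 'q': array([ 1.28507635e+00,  2.64684675e-01,  1.60525472e+00, -1.27923119e-05,
        1.27373389e+00, -3.69307324e-02]), 'joint_vel': array([ 0.00037253, -0.00116829, -0.00317907, -0.00020449, -0.00021296,
       -0.00140265]), 'joint_torque': array([ 1.14855189e-03, -5.16695809e+01, -3.68596137e+01,  9.53271706e-05,
        6.02073502e-03,  2.63166896e-05]), 'tool_pos': array([0.16604457, 0.65357425, 0.23807258]), 'tcp_rot': array([-0.38974412, -3.11699688,  0.00322856]), 'wrist_force': array([ 0.19552765, -0.21119578,  0.12097689]), 'torque': array([-0.02398989, -0.03014767, -0.00490681]), 'grip_force': 0.0, 'width': 1.0020646338783128}
```

View pics/t0.png

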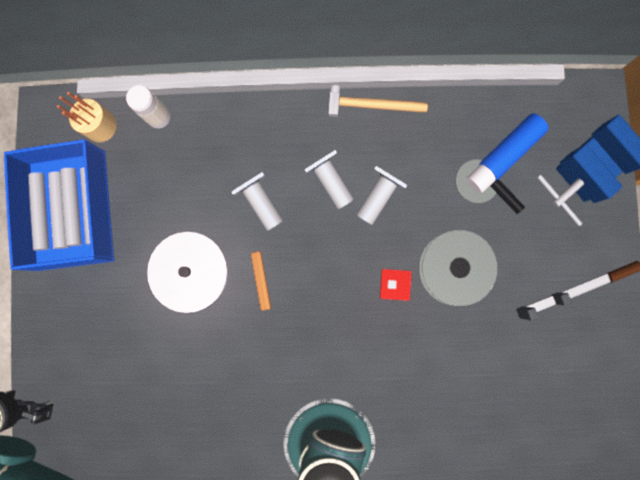

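View pics/s0.png

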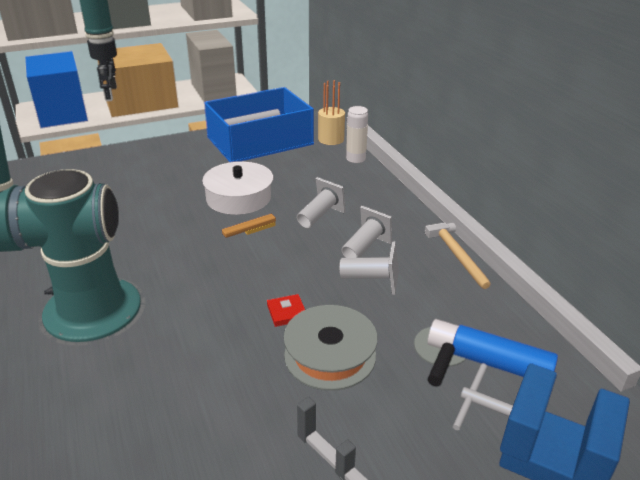

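The top view shows the lid and tub at (187,272), three fallen posts with mouths at about (275,225), (345,203) and (368,218), the brush at (261,280), the magnet at (396,285) and the reel on the right. In the side view the lid knob is at (237,171). I'll fit the post models to the silhouettes in both views and triangulate the rest.

```bash
cat >> h.py <<'E'
from scipy.optimize import minimize
a=np.linspace(0,2*np.pi,40,endpoint=False)
circ=lambda r,z: np.c_[r*np.cos(a),r*np.sin(a),0*a+z]
FOOT=np.array([[x,y,z] for x in(-.045,.045) for y in(-.045,.045) for z in(0,.008)])
PIPE=np.r_[circ(.025,.008),circ(.025,.13)]
def pose(p): # x,y of origin, z, azimuth of mouth dir, elevation of mouth dir, (foot edge level)
    x,y,z,az,el=p
    d=np.array([np.cos(az)*np.cos(el),np.sin(az)*np.cos(el),np.sin(el)]); h=np.array([-np.sin(az),np.cos(az),0])
    return np.c_[np.cross(h,d),h,d],np.array([x,y,z])
def sil(n,p,S=4):
    Rm,t=pose(p); m=np.zeros((480*S,640*S),np.uint8)
    for G in(FOOT,PIPE):
        cv2.fillConvexPoly(m,cv2.convexHull(np.round((proj(n,G@Rm.T+t)+.5)*S-.5).astype(np.int32)),255)
    return cv2.resize(m,(640,480),interpolation=cv2.INTER_AREA)/255.
def gray_mask(im,th=100):
    f=im.astype(float); g=f.mean(2); sat=f.max(2)-f.min(2)
    return np.clip((g-th+25)/50,0,1)*(sat<40)
def fit_posts(ims,ps,free=5,th=100):
    out=[]
    M={n:gray_mask(ims[n],th) for n in ims}
    for i,p0 in enumerate(ps):
        p0=np.array(p0,float); ot={n:sum(sil(n,q,1) for j,q in enumerate(ps) if j!=i) if len(ps)>1 else 0 for n in ims}
        W={n:(cv2.dilate(sil(n,p0,1),np.ones((25,25)))>0)&(np.array(cv2.dilate(np.asarray(ot[n]*np.ones((480,640))),np.ones((5,5))))<.01) for n in ims}
        def cost(q): return sum((np.abs(sil(n,q,2)-M[n])*W[n]).sum()/(sil(n,q,1)*W[n]).sum() for n in ims)
        s=np.array([.008,.008,.004,.08,.05])
        r=None; q=p0
        for k in range(3):
            r=minimize(lambda e:cost(p0+s*e),(q-p0)/s,method="Nelder-Mead",options=dict(initial_simplex=(q-p0)/s+np.r_[np.zeros((1,5)),np.eye(5)]/(k+1),maxiter=250,xatol=.01,fatol=1e-4)); q=p0+s*r.x
        out.append((q,r.fun))
    return out
def overlay(im,n,ps):
    im=im.copy()
    for p in ps:
        Rm,t=pose(p)
        for G in(FOOT,PIPE): cv2.polylines(im,[np.round(cv2.convexHull(proj(n,G@Rm.T+t).astype(np.float32))).astype(np.int32)],True,(0,0,255),1)
    return im
E
python3 - <<'E'
from h import *
ims={n:np.load(f"pics/{n[0]}0.npy") for n in("top","side")}
el=-np.arctan(20/130); ps=[]
for foot,m in(((249,184),(275,225)),((321,161),(345,203)),((391,176),(368,218))):
    A,B=atz("top",foot,.045),atz("top",m,.025); d=B-A; ps.append([A[0],A[1],.045,np.arctan2(d[1],d[0]),el])
print(np.round(ps,3))
r=fit_posts(ims,ps)
for q,f in r: print(np.round(q,4),np.degrees(q[3:]).round(1),round(f,3))
np.save("posts.npy",[q for q,f in r])
print("knob",tri((184,271.5),(237.5,169)))
for nm,uv in(("lidc",(187.5,272)),("brush",(261,280)),("magnet",(396,285)),("reel",(458,268))): print(nm,atz("top",uv,{"lidc":.066,"reel":.057}.get(nm,.02)).round(3))
o=[cv2.resize(overlay(ims[n],n,[q for q,f in r])[c[1]:c[3],c[0]:c[2]],(390,390)) for n,c in(("top",(220,110,420,310)),("side",(280,150,420,290)))]
cv2.imwrite("pics/ov0.png",np.hstack(o))
E
```

```text
[[ 0.667  0.188  0.045 -2.601 -0.153]
 [ 0.721  0.003  0.045 -2.641 -0.153]
 [ 0.677 -0.174  0.045  2.611 -0.153]]Traceback (most recent call last):
  File "<stdin>", line 7, in <module>
  File "h.py", line 51, in fit_posts
    r=minimize(lambda e:cost(p0+s*e),(q-p0)/s,method="Nelder-Mead",options=dict(initial_simplex=(q-p0)/s+np.r_[np.zeros((1,5)),np.eye(5)]/(k+1),maxiter=250,xatol=.01,fatol=1e-4)); q=p0+s*r.x
    res = _minimize_neldermead(fun, x0, args, callback, bounds=bounds,
                               **options)
    fxr = func(xr)
    fx = function(np.copy(x), *(wrapper_args + args))
  File "h.py", line 51, in <lambda>
    r=minimize(lambda e:cost(p0+s*e),(q-p0)/s,method="Nelder-Mead",options=dict(initial_simplex=(q-p0)/s+np.r_[np.zeros((1,5)),np.eye(5)]/(k+1),maxiter=250,xatol=.01,fatol=1e-4)); q=p0+s*r.x
                        ~~~~^^^^^^^^
  File "h.py", line 47, in cost
    def cost(q): return sum((np.abs(sil(n,q,2)-M[n])*W[n]).sum()/(sil(n,q,1)*W[n]).sum() for n in ims)
                        ~~~^^^^^^^^^^^^^^^^^^^^^^^^^^^^^^^^^^^^^^^^^^^^^^^^^^^^^^^^^^^^^^^^^^^^^^^^^^^
  File "h.py", line 47, in <genexpr>
    def cost(q): return sum((np.abs(sil(n,q,2)-M[n])*W[n]).sum()/(sil(n,q,1)*W[n]).sum() for n in ims)
                                                                  ~~~^^^^^^^
  File "h.py", line 36, in sil
    cv2.fillConvexPoly(m,cv2.convexHull(np.round((proj(n,G@Rm.T+t)+.5)*S-.5).astype(np.int32)),255)
                                                  ~~~~^^^^^^^^^^^^
  File "h.py", line 8, in proj
    K,k,Rm,t=cam(n); p=np.atleast_2d(P)@Rm.T+t; s=p[:,:2]/p[:,2:]; s=s*(1+k*(s**2).sum(1,keepdims=True)); return s*[K[0,0],K[1,1]]+K[:2,2]
             ~~~^^^
  File "h.py", line 6, in cam
    c=calibration(n); return np.array(c["camera_matrix"]),c["k1"],R.from_rotvec(np.ravel(c["rvec"])).as_matrix(),np.ravel(c["tvec"])
ValueError: time passes only in moves, steps and waits
```

```bash
sed -i 's/^def cam(n):/import functools\n@functools.cache\ndef cam(n):/' h.py
cat > m0.py <<'E'
from h import *
ims={n:np.load(f"pics/{n[0]}0.npy") for n in("top","side")}
el=-np.arctan(20/130); ps=[]
for foot,m in(((249,184),(275,225)),((321,161),(345,203)),((391,176),(368,218))):
    A,B=atz("top",foot,.045),atz("top",m,.025); d=B-A; ps.append([A[0],A[1],.045,np.arctan2(d[1],d[0]),el])
r=fit_posts(ims,ps)
for q,f in r: print(np.round(q,4),np.degrees(q[3:]).round(1),round(f,3))
np.save("posts.npy",[q for q,f in r])
print("knob",tri((184,271.5),(237.5,169)))
for nm,uv in(("lidc",(187.5,272)),("brush",(261,280)),("magnet",(396,285)),("reel",(458,268))): print(nm,atz("top",uv,{"lidc":.066,"reel":.057}.get(nm,.02)).round(3))
o=[cv2.resize(overlay(ims[n],n,[q for q,f in r])[c[1]:c[3],c[0]:c[2]],(390,390)) for n,c in(("top",(220,110,420,310)),("side",(280,150,420,290)))]
cv2.imwrite("pics/ov0.png",np.hstack(o))
E
python3 m0.py
```

```text
[ 0.6692  0.183   0.0481 -2.6627  0.0229] [-152.6    1.3] 3.029
[ 0.7093 -0.0245  0.0513 -2.8896  0.2762] [-165.6   15.8] 2.398
[ 0.6787 -0.1747  0.0461  2.5943 -0.0951] [148.6  -5.4] 2.98
knob (array([0.44758274, 0.3419185 , 0.09782102]), np.float64(0.002395138773393985))
lidc [0.446 0.342 0.066]
brush [0.422 0.164 0.02 ]
magnet [ 0.401 -0.179  0.02 ]
reel [ 0.439 -0.332  0.057]
```

View pics/ov0.png

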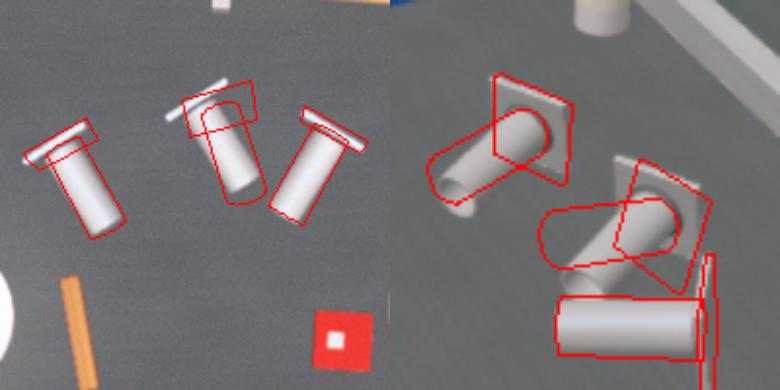

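The overlay shows the thresholding was too loose: bench grey leaked into the mask, so the posts were misfit. I'll set thresholds per view.

```bash
sed -i 's/M={n:gray_mask(ims\[n\],th) for n in ims}/M={n:gray_mask(ims[n],TH[n]) for n in ims}/; s/^def fit_posts/TH={}\ndef fit_posts/; s/((g-th+25)\/50/((g-th+12)\/24/' h.py
sed -i 's/^r=fit/for n,c in(("top",(220,110,420,310)),("side",(280,150,420,290))):\n    g=ims[n].mean(2)[c[1]:c[3],c[0]:c[2]]; print(n,np.percentile(g,[5,25,50,65,75,80,85,90,95]).round()); TH[n]=np.median(g)+(35 if n=="top" else 24)\nr=fit/' m0.py; python3 m0.py
```

```text
top [103. 106. 108. 110. 112. 115. 119. 144. 214.]
side [102. 104. 105. 106. 115. 135. 145. 174. 187.]
[ 0.6714  0.1925  0.0489 -2.592  -0.1639] [-148.5   -9.4] 0.406
[ 0.7225  0.0094  0.0488 -2.612  -0.1707] [-149.7   -9.8] 0.366
[ 0.6752 -0.1713  0.0545  2.6044 -0.1012] [149.2  -5.8] 0.35
knob (array([0.44758274, 0.3419185 , 0.09782102]), np.float64(0.002395138773393985))
lidc [0.446 0.342 0.066]
brush [0.422 0.164 0.02 ]
magnet [ 0.401 -0.179  0.02 ]
reel [ 0.439 -0.332  0.057]
```

View pics/ov0.png

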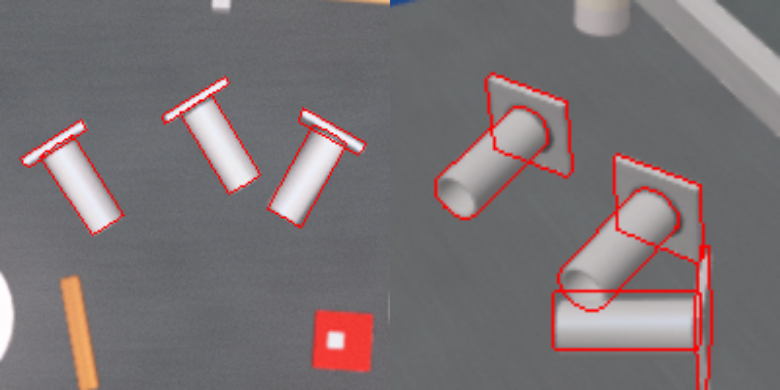

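The overlay now outlines all three posts well. I'll constrain height and tilt to the known resting geometry, cross-checking against the free fits, which were within 4 mm for two posts, and write a move planner.

```bash
cat >> h.py <<'E'
def Rt(az,T=0): # az: horizontal azimuth (deg) the tool looks to when tilted forward by T (deg); closing axis = left of it
    a_,t=np.radians([az,T]); f=np.array([np.cos(a_),np.sin(a_),0]); y=np.array([-np.sin(a_),np.cos(a_),0]); u=np.array([0,0,1.])
    z=f*np.sin(t)-u*np.cos(t); return np.c_[np.cross(y,z),y,z]
def plan(wps,ms=5.,start=None):
    """wps: (pos of TCP, R, opening cm[, min rows]); prints rows"""
    if start is None:
        s=read_state(); p,Q=s["tool_pos"],R.from_rotvec(s["tcp_rot"])
    else: p,Q=np.array(start[0]),R.from_matrix(start[1])
    rows=[]
    for w in wps:
        P,G,o=np.array(w[0],float),R.from_matrix(w[1]),w[2]; p0,Q0=p,Q; rv=(Q0.inv()*G).as_rotvec(degrees=True)
        n=max(w[3] if len(w)>3 else 1,int(np.ceil(np.linalg.norm(P-p0)*100/ms)),int(np.ceil(np.linalg.norm(rv)/10)),1)
        for i in range(1,n+1):
            pt=p0+(P-p0)*i/n; Gt=Q0*R.from_rotvec(rv*i/n,degrees=True)
            d=np.round(Q.inv().apply(pt-p)*100,2)+0.; w_=np.round((Q.inv()*Gt).as_rotvec(degrees=True),1)+0.
            rows.append([o,*d.tolist(),*w_.tolist()]); p=p+Q.apply(d/100); Q=Q*R.from_rotvec(w_,degrees=True)
        rows.append("--")
    c=[];k=0
    for r in rows:
        if r=="--": print("  |"); continue
        print(",".join(f"{v:g}" for v in r),end="," ); k+=1; print("" if k%5 else "  ##%d"%(k//5))
    return p,Q.as_matrix()
E
cat > m1.py <<'E'
from h import *
print(read_state()["time"])
V=Rt(-14); L=[.4475,.342]
plan([([*L,.18],V,6),([*L,.081],V,6)])
E
python3 m1.py
```

```text
0.1
6,-3.88,-2.58,0.65,0,0,0,
6,-3.89,-2.59,0.65,0,0,-0.1,
6,-3.88,-2.59,0.65,0,0,0,
6,-3.87,-2.59,0.65,-0.1,0,0,
6,-3.88,-2.59,0.65,0,0,0,  ##1
6,-3.88,-2.59,0.64,0,0,-0.1,
6,-3.88,-2.6,0.65,0,0,0,
6,-3.87,-2.6,0.64,0,0,0,
6,-3.88,-2.6,0.65,0,0,-0.1,
  |
6,0,0,4.95,0,0,0,  ##2
6,0,0,4.95,0,0,0,
  |
```

Call:
move_arm --series '[6,-3.9,-2.6,0.65,0,0,0,6,-3.9,-2.6,0.65,0,0,0,6,-3.9,-2.6,0.65,0,0,0,6,-3.9,-2.6,0.65,0,0,0,6,-3.9,-2.6,0.65,0,0,0]' --grip_force 40

```text
time: 0.72
tool_pos: [0.3238, 0.4787, 0.206]
tcp_rot: [-0.389, -3.117, 0.001]
wrist_force: [0.4, -0.1, 0.8]
width: 0.702
grip_force: 0.0
```

Call:
move_arm --series '[6,-3.9,-2.6,0.65,0,0,0,6,-3.9,-2.6,0.65,0,0,0,6,-3.85,-2.6,0.65,0,0,0,6,-3.8,-2.5,0.6,0,0,-0.3,6,0,0,0,0,0,0]'

```text
time: 1.35
tool_pos: [0.4487, 0.3397, 0.1801]
tcp_rot: [-0.388, -3.116, 0.003]
wrist_force: [-0.8, 1.3, -0.0]
width: 0.702
grip_force: 0.0
```

```bash
cat > m1.py <<'E'
from h import *
s=read_state(); print(s["time"],s["tool_pos"],s["width"])
V=Rt(-14); L=[.4475,.342]
for n in("top","side"): snap(n,n[0]+"1")
o=[cv2.resize(np.load(f"pics/{n}1.npy")[c[1]:c[3],c[0]:c[2]],(390,390)) for n,c in(("t",(130,210,250,330)),("s",(175,80,315,220)))]
cv2.imwrite("pics/v1.png",np.hstack(o))
plan([([*L,.18],V,6),([*L,.081],V,6)])
E
python3 m1.py
```

```text
1.35 [0.44869037 0.33969814 0.18012295] 0.7017171450636507
6,-0.01,0.01,0.08,0,-0.1,0,
  |
6,0,0,4.95,0,0,0,
6,0.01,0,4.95,0,0,0,
  |
```

View pics/v1.png

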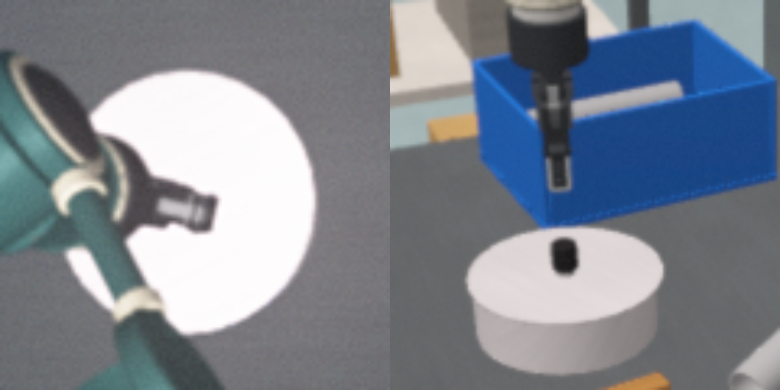

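The view shows the gripper over the lid knob. I'll descend and grip it.

Call:
move_arm --series '[6,0,0,5,0,0,0,6,0,0,4.9,0,0,0,6,0,0,0,0,0,0,0,0,0,0,0,0,0,0,0,0,0,0,0,0]'

```text
time: 2.08
tool_pos: [0.4492, 0.3441, 0.0854]
tcp_rot: [0.38, 3.115, 0.005]
wrist_force: [2.3, 1.9, -1.5]
width: 0.314
grip_force: 39.5
```

Call:
move_arm --series '[0,0,0,0,0,0,0,0,0,0,0,0,0,0,0,0,0,0,0,0,0,0,0,0,-2,0,0,0,0,0,0,-5,0,0,0]'

```text
time: 2.7
tool_pos: [0.4451, 0.3404, 0.1499]
tcp_rot: [-0.381, -3.113, 0.008]
wrist_force: [0.1, 0.4, -3.0]
width: 0.313
grip_force: 40.0
```

```bash
cat > m2.py <<'E'
from h import *
V=Rt(-14); s=read_state(); print(s["tool_pos"],s["width"])
T=[.655,.395]
plan([([*s["tool_pos"][:2],.19],V,0),([*T,.19],Rt(0),0),([*T,.035],Rt(0),0)])
E
python3 m2.py
```

```text
[0.44505015 0.340438   0.14993629] 0.3126941602301361
0,0.02,-0.02,-4.01,-0.3,-0.3,0,
  |
0,-3.81,2.07,0,0,0,-2.8,
0,-3.91,1.88,0,0,0,-2.8,
0,-4,1.69,0,0,0,-2.8,
0,-4.07,1.5,0,0,0,-2.8,  ##1
0,-4.14,1.29,0.01,0,0,-2.8,
  |
0,0,0,3.87,0,0,0,
0,0,0,3.88,0,0,0,
0,0,0.01,3.87,0,0,0,
0,0,0,3.88,0,0,0,  ##2
  |
```

Call:
move_arm --series '[0,0,0,-4,0,0,0,0,-3.8,2.1,0,0,0,-2.8,0,-3.9,1.9,0,0,0,-2.8,0,-4,1.7,0,0,0,-2.8,0,-4.1,1.5,0,0,0,-2.8]'

```text
time: 3.32
tool_pos: [0.6168, 0.3866, 0.1922]
tcp_rot: [-0.073, -3.14, 0.0]
wrist_force: [0.3, 1.0, -2.5]
width: 0.307
grip_force: 40.3
```

Call:
move_arm --series '[0,-4.1,1.3,0,0,0,-2.8,0,0,0,0,0,0,0,0,0,0,5,0,0,0,0,0,0,5,0,0,0,0,0,0,5,0,0,0]'

```text
time: 3.95
tool_pos: [0.6562, 0.3972, 0.0411]
tcp_rot: [0.001, -3.141, 0.0]
wrist_force: [0.7, 0.7, -3.2]
width: 0.306
grip_force: 40.5
```

Call:
move_arm --series '[0,0,0,0,0,0,0,0,0,0,0,0,0,0]'

```text
time: 4.2
tool_pos: [0.6579, 0.3981, 0.0442]
tcp_rot: [-0.001, 3.14, 0.001]
wrist_force: [0.5, 0.2, -2.0]
width: 0.315
grip_force: 40.3
```

```bash
cat > m2.py <<'E'
from h import *
for i in range(2):
    s=read_state(); print(s["tool_pos"],R.from_rotvec(s["tcp_rot"]).as_matrix()[:,2].round(3),s["wrist_force"])
snap("top","t2");snap("side","s2")
o=[cv2.resize(np.load(f"pics/{n}2.npy")[c[1]:c[3],c[0]:c[2]],(390,390)) for n,c in(("t",(110,110,310,310)),("s",(180,80,340,240)))]
cv2.imwrite("pics/v2.png",np.hstack(o))
E
python3 m2.py
```

```text
[0.65788756 0.39810193 0.0442117 ] [ 0.002  0.001 -1.   ] [ 0.52850907  0.22135101 -1.95578592]
[0.65788756 0.39810193 0.0442117 ] [ 0.002  0.001 -1.   ] [ 0.52850907  0.22135101 -1.95578592]
```

View pics/v2.png

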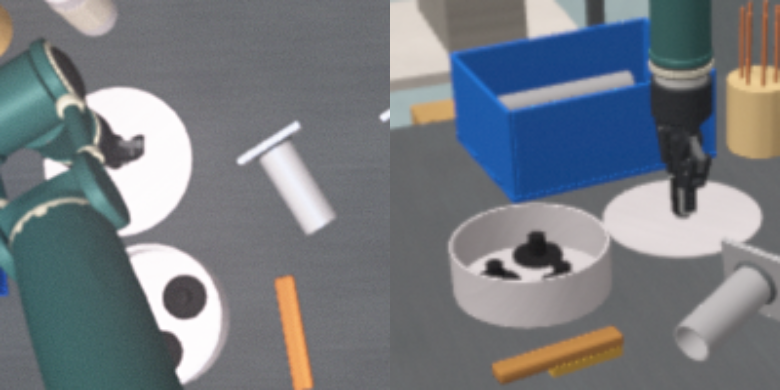

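The lid is held level above the free spot, and the tub shows three caps standing (top crop: two visible, the third under the arm). Lowering until contact.

Call:
move_arm --series '[0,0,0,1,0,0,0,0,0,0,0.3,0,0,0,0,0,0,0.2,0,0,0]'

```text
time: 4.68
tool_pos: [0.6574, 0.3976, 0.0293]
tcp_rot: [0.001, -3.141, 0.0]
wrist_force: [-5.2, -3.6, 11.6]
width: 0.312
grip_force: 41.9
```

Call:
move_arm --series '[0,0,0,0.2,0,0,0,0,0,0,0,0,0,0]'

```text
time: 4.92
tool_pos: [0.6574, 0.3977, 0.0294]
tcp_rot: [0.001, -3.142, 0.0]
wrist_force: [-7.0, -5.4, 13.3]
width: 0.31
grip_force: 42.1
```

Call:
move_arm --series '[6,0,0,-0.1,0,0,0,6,0,0,0,0,0,0,6,0,0,0,0,0,0,6,0,0,-5,0,0,0,6,0,0,-5,0,0,0]'

```text
time: 5.55
tool_pos: [0.6565, 0.3971, 0.1254]
tcp_rot: [0.001, -3.139, 0.002]
wrist_force: [1.0, -0.5, 0.7]
width: 0.704
grip_force: 0.0
```

Call:
move_arm --series '[8.5,3.8,-2.7,-5,0,0,0,8.5,3.8,-2.7,-4,0,0,0,8.5,3.8,-2.7,0,0,0,0,8.5,3.8,-2.7,0,0,0,0,8.5,3.8,-2.7,0,0,0,0]'

```text
time: 6.18
tool_pos: [0.4695, 0.2639, 0.212]
tcp_rot: [-0.001, 3.141, 0.0]
wrist_force: [0.6, 0.3, 0.2]
width: 0.999
grip_force: 0.0
```

```bash
sed -i 's/s=np.array(\[.008,.008,.004,.08,.05\])/s=np.array([.008,.008,SZ,.08,SE])/; s/^TH={}/TH=dict(top=143,side=129);SZ=.004;SE=.05/' h.py
cat > m3.py <<'E'
import h,sys; from h import *
h.SZ=h.SE=1e-7
ps=np.load("posts.npy")
for p in ps: p[2]=.0445; p[4]=-np.arctan(20/130)
ims={n:snap(n,n[0]+"3") for n in("top","side")}
r=fit_posts(ims,ps)
for q,f in r: print(np.round(q,4),np.degrees(q[3:]).round(1),round(f,3))
np.save("posts.npy",[q for q,f in r])
for n in("top","side"):
    e=fit_posts({n:ims[n]},[q for q,f in r]); print(n,[np.round(np.r_[q[:2],np.degrees(q[3])],3) for q,f in e])
o=[cv2.resize(overlay(ims[n],n,[q for q,f in r])[c[1]:c[3],c[0]:c[2]],(390,390)) for n,c in(("top",(110,110,410,410)),("side",(180,100,430,350)))]
cv2.imwrite("pics/v3.png",np.hstack(o)); print(read_state()["tool_pos"])
E
python3 m3.py
```

```text
[ 0.6714  0.1942  0.0445 -2.5921 -0.1526] [-148.5   -8.7] 0.796
[ 0.723   0.0113  0.0445 -2.6097 -0.1526] [-149.5   -8.7] 0.399
[ 0.6787 -0.1724  0.0445  2.5701 -0.1526] [147.3  -8.7] 0.446
top [array([   0.671,    0.194, -148.478]), array([ 7.2300e-01,  9.0000e-03, -1.4925e+02]), array([  0.678,  -0.175, 146.857])]
side [array([   0.673,    0.205, -148.599]), array([ 7.2700e-01,  1.6000e-02, -1.4951e+02]), array([  0.685,  -0.156, 149.342])]
[0.46630822 0.26213671 0.21058167]
```

View pics/v3.png

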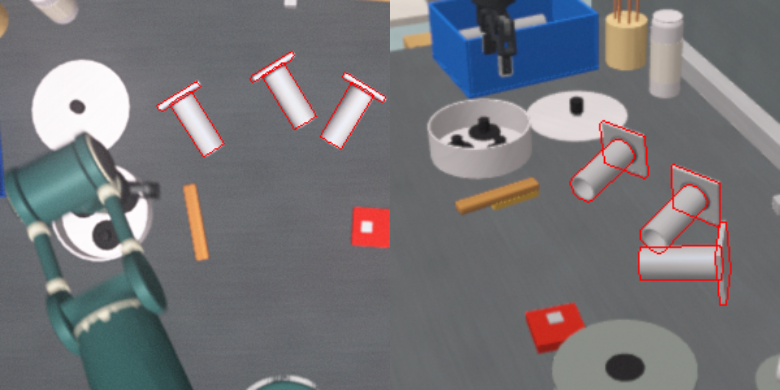

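The overlay fits all three posts; the lid lies flat and the gripper is clear. I'll plan standing post A: tilted grasp, lift, and a ~99° turn.

```bash
cat >> h.py <<'E'
def stand(q,s,T,op=8.5,dest=None,part=0,dz=0.025,start=None):
    q=np.array(q,float); Rm,t=pose(q); faz=np.degrees(q[3])+180; G=Rt(faz,T); z=G[:,2]
    P=t+s*Rm[:,2]+.008*z
    if part==0: return plan([(P-.13*z,G,op),(P,G,op)])
    # part 1: rigid carry; grasp relation
    rel_p=Rm.T@(P-t); rel_R=Rm.T@G; dest=np.array(dest if dest is not None else q[:2]); w=[]
    e0=q[4]; n=11
    for k in range(0,n+1):
        u=k/n; e=e0+(np.pi/2-e0)*u; xy=q[:2]+(dest-q[:2])*u
        R2,t2=pose([*xy,.0445+dz,q[3],e]); w.append((t2+R2@rel_p,R2@rel_R,0))
    for zz in(.045,.02,.008): 
        R2,t2=pose([*dest,zz,q[3],np.pi/2]); w.append((t2+R2@rel_p,R2@rel_R,0))
    return plan(w,start=start)
E
python3 - <<'E'
from h import *
ps=np.load("posts.npy"); e=stand(ps[0],.10,45); print(e[0]); print("----")
stand(ps[0],.10,45,dest=[.65,.185],part=1,start=e)
E
```

```text
8.5,-0.79,-2.74,1.59,-2.1,-7.4,-5,
8.5,-0.35,-2.85,1.56,-2,-7.3,-4.9,
8.5,0.09,-2.91,1.47,-2.1,-7.4,-5,
8.5,0.53,-2.93,1.32,-2.1,-7.3,-5,
8.5,0.95,-2.92,1.13,-2,-7.4,-4.9,  ##1
8.5,1.32,-2.85,0.87,-2.1,-7.3,-5,
  |
8.5,0,0,4.33,0,0,0,
8.5,0,0,4.34,0,0,0,
8.5,-0.01,0,4.33,0,0,0,
  |
[0.59198853 0.14554203 0.02368939]
----
0,-1.76,0,-1.76,0,0,0,
  |
0,-0.75,0.03,-1.35,0,9,0,
  |
0,-0.73,0.03,-1.32,0,8.9,0,
  |
0,-0.71,0.03,-1.29,0,9,0,
  |
0,-0.69,0.03,-1.26,0,9,0,  ##1
  |
0,-0.69,0.03,-1.23,0,9,0,
  |
0,-0.69,0.03,-1.2,0,8.9,0,
  |
0,-0.69,0.03,-1.16,0,9,0,
  |
0,-0.7,0.03,-1.13,0,9,0,
  |
0,-0.71,0.03,-1.1,0,9,0,  ##2
  |
0,-0.72,0.03,-1.07,0,8.9,0,
  |
0,-0.75,0.03,-1.05,0,9,0,
  |
0,-1.97,0,1.45,0,0,0,
  |
0,-2.02,0,1.48,0,0,0,
  |
0,-0.97,0,0.71,0,0,0,  ##3
  |
```

Call:
move_arm --series '[8.5,-0.8,-2.75,1.6,-2.1,-7.4,-5,8.5,-0.35,-2.85,1.55,-2,-7.3,-4.9,8.5,0.1,-2.9,1.45,-2.1,-7.4,-5,8.5,0.55,-2.95,1.3,-2.1,-7.3,-5,8.5,0.95,-2.9,1.15,-2,-7.4,-4.9]'

```text
time: 6.9
tool_pos: [0.5012, 0.1554, 0.1432]
tcp_rot: [-0.501, 2.556, 0.236]
wrist_force: [-0.7, 1.1, 0.2]
width: 0.993
grip_force: 0.0
```

Call:
move_arm --series '[8.5,1.3,-2.85,0.85,-2.1,-7.3,-5,8.5,0,0,0,0,0,0,8.5,0,0,0,0,0,0]'

```text
time: 7.28
tool_pos: [0.5016, 0.1488, 0.1434]
tcp_rot: [-0.554, 2.472, 0.247]
wrist_force: [0.7, -0.1, 0.4]
width: 0.997
grip_force: 0.0
```

```bash
python3 - <<'E'
from h import *
s=read_state(); print(s["q"].round(2),s["tool_pos"],s["time"])
ps=np.load("posts.npy"); stand(ps[0],.10,45)
snap("top","t4"); snap("side","s4")
o=[cv2.resize(np.load(f"pics/{n}4.npy")[c[1]:c[3],c[0]:c[2]],(390,390)) for n,c in(("t",(180,130,380,330)),("s",(180,100,430,350)))]
cv2.imwrite("pics/v4.png",np.hstack(o))
E
```

```text
[ 0.07 -0.25  2.44  0.62  0.45 -2.44] [0.50164969 0.14884516 0.14339083] 7.275
8.5,1.22,-2.63,0.68,-0.6,-4.5,-2.9,
8.5,1.4,-2.57,0.54,-0.7,-4.6,-3,
  |
8.5,0,0,4.33,0,0,0,
8.5,0,-0.01,4.34,0,0,0,
8.5,0.01,0,4.33,0,0,0,  ##1
  |
```

View pics/v4.png

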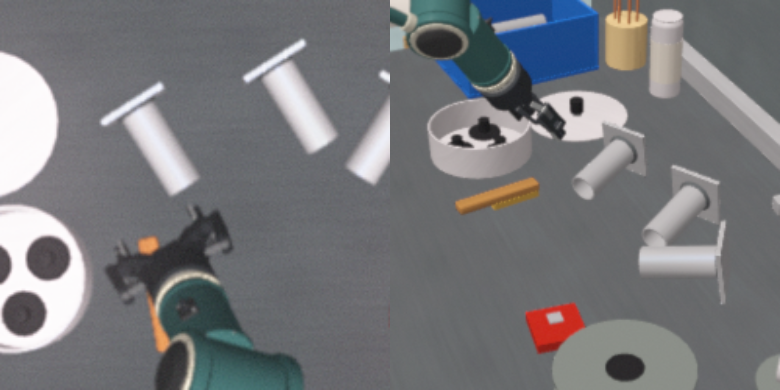

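The picture shows the gripper short of the pipe: joints 3 and 6 are near their range ends at this tilt. I'll use a smaller forward tilt of 28° and set the post down nearer the robot.

```bash
python3 - <<'E'
from h import *
ps=np.load("posts.npy"); e=stand(ps[0],.10,28); print(e[0]); print("----")
stand(ps[0],.10,28,dest=[.58,.14],part=1,start=e)
E
```

```text
8.5,-0.54,-2.46,0.66,-0.2,4,-2.9,
8.5,-0.46,-2.5,0.61,-0.2,3.9,-3,
  |
8.5,0,0,4.33,0,0,0,
8.5,0.01,0,4.34,0,0,0,
8.5,0,-0.01,4.33,0,0,0,  ##1
  |
[0.59038404 0.14453824 0.02225074]
----
0,-1.17,0.01,-2.21,0,0,0,
  |
0,0.34,0.01,-1.89,0,9,0,
  |
0,0.41,0.02,-1.76,0,9,0,
  |
0,0.45,0.01,-1.61,0,9,0,
  |
0,0.46,0.02,-1.46,0,9,0,  ##1
  |
0,0.45,0.01,-1.31,0,8.9,0,
  |
0,0.42,0.02,-1.16,0,9,0,
  |
0,0.36,0.01,-1.02,0,9,0,
  |
0,0.29,0.01,-0.89,0,9,0,
  |
0,0.2,0.02,-0.78,0,8.9,0,  ##2
  |
0,0.07,0.01,-0.67,0,9,0,
  |
0,-0.05,0.02,-0.59,0,9,0,
  |
0,-2.31,-0.01,0.81,0,0,0,
  |
0,-2.36,0,0.82,0,0,0,
  |
0,-1.13,0,0.4,0,0,0,  ##3
  |
```

Call:
move_arm --series '[8.5,-0.5,-2.45,0.65,-0.2,4,-2.9,8.5,-0.5,-2.5,0.6,-0.2,3.9,-3,8.5,0,0,0,0,0,0,8.5,0,0,0,0,0,0]'

```text
time: 7.88
tool_pos: [0.5366, 0.1128, 0.1356]
tcp_rot: [-0.723, 2.566, 0.183]
wrist_force: [0.6, 0.3, -0.2]
width: 0.994
grip_force: 0.0
```

```bash
python3 - <<'E'
from h import *
s=read_state(); print(s["q"].round(2),s["tool_pos"],s["time"])
ps=np.load("posts.npy"); stand(ps[0],.10,28)
E
```

```text
[ 0.01 -0.12  2.3   0.45  0.59 -2.44] [0.5365513  0.11282525 0.13564185] 7.875
8.5,-0.19,-0.1,-0.05,0.1,0,0,
  |
8.5,0,0,4.33,0,0,0,
8.5,-0.01,-0.01,4.33,0,0,0,
8.5,0,0,4.34,0,0,0,
  |
```

Call:
move_arm --series '[8.5,-0.2,-0.1,4.2,0,0,0,8.5,0,0,4.4,0,0,0,8.5,0,0,4.3,0,0,0,8.5,0,0,0,0,0,0,8.5,0,0,0,0,0,0]'

```text
time: 8.5
tool_pos: [0.59, 0.1492, 0.0285]
tcp_rot: [-0.719, 2.579, 0.167]
wrist_force: [0.7, 0.9, -1.1]
width: 0.993
grip_force: 0.0
```

```bash
python3 - <<'E'
from h import *
s=read_state(); print(s["q"].round(2),s["tool_pos"],s["time"],s["wrist_force"])
ps=np.load("posts.npy"); stand(ps[0],.10,28)
snap("top","t5"); snap("side","s5")
o=[cv2.resize(np.load(f"pics/{n}5.npy")[c[1]:c[3],c[0]:c[2]],(390,390)) for n,c in(("t",(200,150,320,270)),("s",(260,130,380,250)))]
cv2.imwrite("pics/v5.png",np.hstack(o))
E
```

```text
[ 0.1   0.17  2.25  0.61  0.34 -2.55] [0.59000225 0.14918001 0.02851092] 8.5 [ 0.70323476  0.86513369 -1.14030352]
8.5,0.22,-0.17,-4.18,-0.2,-0.3,-0.1,
8.5,0.19,-0.16,-4.18,-0.1,-0.2,0,
8.5,0.18,-0.15,-4.18,-0.2,-0.3,-0.1,
  |
8.5,0,0,4.33,0,0,0,
8.5,0,0,4.34,0,0,0,  ##1
8.5,0.01,-0.01,4.33,0,0,0,
  |
```

View pics/v5.png

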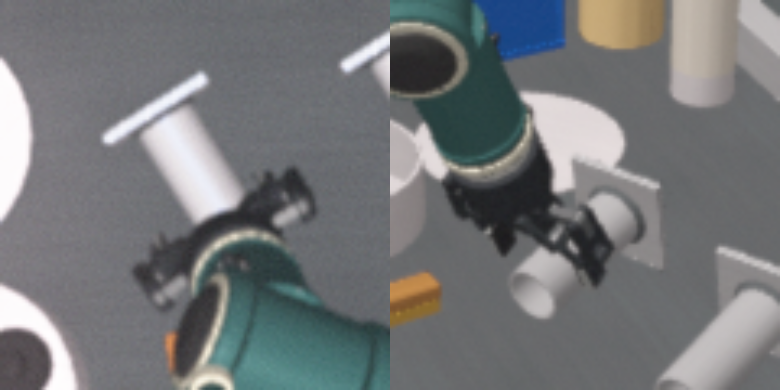

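The picture shows the fingers straddling the pipe near its mouth. I'll close, then lift and turn.

Call:
move_arm --series '[0,0,0,0,0,0,0,0,0,0,0,0,0,0,0,0,0,0,0,0,0,0,0,0,0,0,0,0]' --grip_force 100

```text
time: 9.1
tool_pos: [0.5925, 0.1483, 0.0307]
tcp_rot: [-0.717, 2.576, 0.165]
wrist_force: [-4.6, -3.9, 11.2]
width: 0.554
grip_force: 100.4
```

Call:
move_arm --series '[0,-1.2,0,-2.2,0,0,0,0,0.35,0,-1.9,0,9,0,0,0.4,0,-1.75,0,9,0,0,0.45,0,-1.6,0,9,0,0,0.45,0,-1.45,0,9,0]'

```text
time: 9.72
tool_pos: [0.5621, 0.1343, 0.1107]
tcp_rot: [0.811, -2.898, 0.056]
wrist_force: [0.6, 0.2, -6.5]
width: 0.549
grip_force: 104.2
```

```bash
python3 - <<'E'
from h import *
s=read_state(); print(s["q"].round(2),s["tool_pos"],s["time"],s["wrist_force"],s["width"])
M=R.from_rotvec(s["tcp_rot"]).as_matrix(); print(M[:,2].round(2), M[:,1].round(2))
E
```

```text
[ 0.22  0.28  1.84 -0.05  1.15 -1.88] [0.56212262 0.1342842  0.11073662] 9.725 [ 0.61121263  0.17262547 -6.50282236] 0.5493416939924519
[-0.12 -0.07 -0.99] [-0.52  0.85 -0.  ]
```

Call:
move_arm --series '[0,0.45,0,-1.3,0,9,0,0,0.4,0,-1.15,0,9,0,0,0.35,0,-1,0,9,0,0,0.3,0,-0.9,0,9,0,0,0.2,0,-0.8,0,9,0]'

```text
time: 10.35
tool_pos: [0.568, 0.1376, 0.1623]
tcp_rot: [0.604, -2.157, 0.298]
wrist_force: [0.4, -0.2, -4.9]
width: 0.55
grip_force: 104.4
```

Call:
move_arm --series '[0,0.05,0,-0.65,0,9,0,0,-0.05,0,-0.6,0,9,0,0,0,0,0,0,0,0]'

```text
time: 10.72
tool_pos: [0.575, 0.1425, 0.1618]
tcp_rot: [0.521, -1.85, 0.366]
wrist_force: [0.3, 0.6, -7.5]
width: 0.553
grip_force: 104.6
```

```bash
python3 - <<'E'
from h import *
s=read_state(); print(s["q"].round(2),s["tool_pos"],s["time"],s["wrist_force"],s["width"])
M=R.from_rotvec(s["tcp_rot"]).as_matrix(); print(M[:,2].round(2), M[:,1].round(2))
snap("top","t6"); snap("side","s6")
o=[cv2.resize(np.load(f"pics/{n}6.npy")[c[1]:c[3],c[0]:c[2]],(390,390)) for n,c in(("t",(200,130,360,290)),("s",(240,90,400,250)))]
cv2.imwrite("pics/v6.png",np.hstack(o))
E
```

```text
[ 0.32  0.94  1.15 -0.28  2.26 -1.83] [0.57501898 0.14254172 0.16179615] 10.725 [ 0.34280862  0.57797143 -7.49451822] 0.552591637785154
[-0.81 -0.49 -0.33] [-0.52  0.85  0.  ]
```

View pics/v6.png

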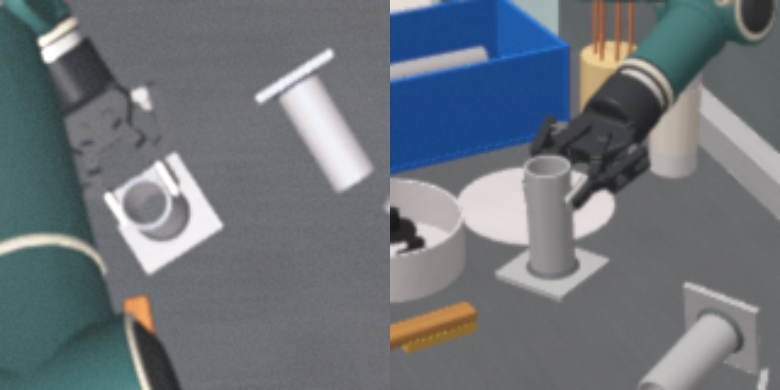

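The post hangs upright in the grip, with its foot about 6 cm above the bench. I'll lower it in steps until contact.

Call:
move_arm --series '[0,-2.3,0,0.8,0,0,0,0,-2.35,0,0.8,0,0,0,0,-0.7,0,0.25,0,0,0,0,0,0,0,0,0,0]'

```text
time: 11.32
tool_pos: [0.576, 0.1427, 0.1122]
tcp_rot: [0.52, -1.855, 0.367]
wrist_force: [0.8, 1.0, -5.0]
width: 0.551
grip_force: 104.6
```

Call:
move_arm --series '[0,-0.4,0,0.13,0,0,0,0,0,0,0,0,0,0]'

```text
time: 11.58
tool_pos: [0.5769, 0.1431, 0.1091]
tcp_rot: [0.52, -1.858, 0.367]
wrist_force: [-0.7, -0.4, -5.7]
width: 0.552
grip_force: 104.7
```

Call:
move_arm --series '[0,-0.3,0,0.1,0,0,0,0,0,0,0,0,0,0]'

```text
time: 11.82
tool_pos: [0.5767, 0.143, 0.1056]
tcp_rot: [0.52, -1.858, 0.367]
wrist_force: [-0.1, 0.2, -5.7]
width: 0.551
grip_force: 104.7
```

Call:
move_arm --series '[0,-0.3,0,0.1,0,0,0,0,0,0,0,0,0,0]'

```text
time: 12.08
tool_pos: [0.5767, 0.143, 0.1022]
tcp_rot: [0.52, -1.857, 0.367]
wrist_force: [-0.2, 0.2, -6.0]
width: 0.553
grip_force: 104.6
```

Call:
move_arm --series '[0,-0.2,0,0.07,0,0,0,0,0,0,0,0,0,0]'

```text
time: 12.32
tool_pos: [0.5767, 0.143, 0.1002]
tcp_rot: [0.52, -1.857, 0.367]
wrist_force: [-0.2, 0.6, -5.3]
width: 0.548
grip_force: 104.6
```

Call:
move_arm --series '[0,-0.2,0,0.07,0,0,0,0,0,0,0,0,0,0]'

```text
time: 12.58
tool_pos: [0.5767, 0.143, 0.0981]
tcp_rot: [0.52, -1.857, 0.367]
wrist_force: [-0.2, -0.1, -4.8]
width: 0.552
grip_force: 104.6
```

Call:
move_arm --series '[0,-0.2,0,0.07,0,0,0,0,0,0,0,0,0,0]'

```text
time: 12.82
tool_pos: [0.5767, 0.143, 0.096]
tcp_rot: [0.52, -1.857, 0.367]
wrist_force: [-0.2, -0.2, -6.2]
width: 0.555
grip_force: 104.6
```

Call:
move_arm --series '[0,-0.2,0,0.07,0,0,0,0,0,0,0,0,0,0]'

```text
time: 13.08
tool_pos: [0.5771, 0.1431, 0.0952]
tcp_rot: [0.52, -1.857, 0.368]
wrist_force: [1.6, 0.8, -1.2]
width: 0.556
grip_force: 104.8
```

```bash
python3 - <<'E'
import h; from h import *
s=read_state(); print(s["q"].round(2),s["tool_pos"],s["time"],s["wrist_force"],s["width"])
E
```

```text
[ 0.32  1.01  1.15 -0.26  2.19 -1.8 ] [0.57709379 0.14314251 0.09519429] 13.075 [ 1.62381854  0.77651889 -1.22784131] 0.5555900389991681
```

Call:
move_arm --series '[0,-0.1,0,0.03,0,0,0,6.5,0,0,0,0,0,0,8.5,0,0,0,0,0,0,8.5,0,0,0,0,0,0,8.5,0,0,-2,0,0,0]' --grip_force 40

```text
time: 13.7
tool_pos: [0.5921, 0.1524, 0.0994]
tcp_rot: [0.52, -1.855, 0.367]
wrist_force: [-0.2, 0.4, -0.3]
width: 0.995
grip_force: 0.0
```

Call:
move_arm --series '[8.5,0,0,-4,0,0,0,8.5,0,0,-4,0,0,0,8.5,3,0,-3,0,0,0,8.5,5,0,-1,0,0,0,8.5,5,0,0,0,0,0]'

```text
time: 14.32
tool_pos: [0.6524, 0.1893, 0.2624]
tcp_rot: [0.52, -1.856, 0.368]
wrist_force: [0.3, -1.2, 0.9]
width: 0.999
grip_force: 0.0
```

```bash
python3 - <<'E'
import h; from h import *
s=read_state(); print(s["q"].round(2),s["tool_pos"],s["time"],s["wrist_force"],s["width"])
ps=np.load("posts.npy"); c=ps[2]; Rm,t=pose(c); faz=np.degrees(c[3])+180-360; G=Rt(faz,28); z=G[:,2]; P=t+.088*Rm[:,2]+.008*z; print(P,faz)
e=plan([([.56,.08,.30],Rt(0),7.5),(P-.13*z,G,7.5)])
ims={n:snap(n,n[0]+"7") for n in("top","side")}
cv2.imwrite("pics/v7.png",np.hstack([cv2.resize(ims[n][k[1]:k[3],k[0]:k[2]],(390,390)) for n,k in(("top",(200,120,420,340)),("side",(240,120,440,320)))]))
E
```

```text
[ 0.34  1.04  0.77 -0.34  2.53 -1.92] [0.65240849 0.18932693 0.26239781] 14.325 [ 0.29295226 -1.16766148  0.92392956] 0.9985380761892858
[ 0.60865596 -0.12737988  0.0240554 ] -32.741604555371055
7.5,1.01,-0.57,1.44,-2.4,-8.6,3.4,
7.5,1.17,-0.69,1.26,-2.4,-8.6,3.4,
7.5,1.31,-0.81,1.03,-2.4,-8.6,3.4,
7.5,1.38,-0.92,0.8,-2.4,-8.5,3.4,
7.5,1.43,-1.05,0.54,-2.4,-8.6,3.4,  ##1
7.5,1.43,-1.14,0.29,-2.4,-8.6,3.4,
7.5,1.38,-1.23,0.02,-2.4,-8.6,3.4,
7.5,1.29,-1.31,-0.23,-2.4,-8.6,3.4,
  |
7.5,0.06,-3.49,3.22,1.6,-5.4,6.4,
7.5,-0.02,-3.39,3.32,1.6,-5.5,6.4,  ##2
7.5,-0.07,-3.3,3.42,1.6,-5.4,6.5,
7.5,-0.12,-3.19,3.52,1.6,-5.5,6.4,
7.5,-0.12,-3.08,3.61,1.6,-5.4,6.4,
  |
```

View pics/v7.png

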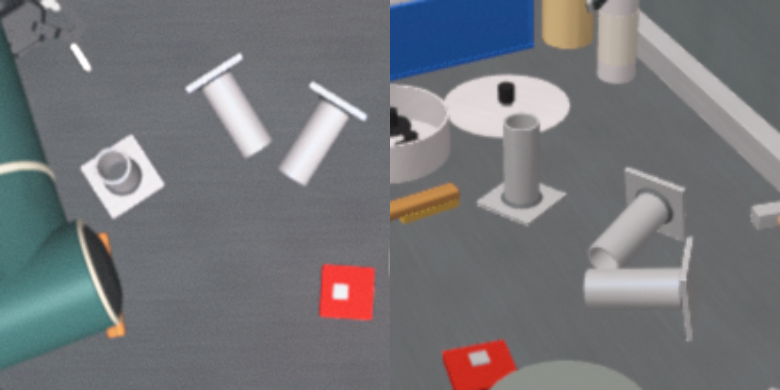

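Post A stands upright at about (.58,.14) in both views; B and C are unmoved. Next is post C.

Call:
move_arm --series '[7.5,1,-0.6,1.45,-2.4,-8.6,3.4,7.5,1.15,-0.7,1.25,-2.4,-8.6,3.4,7.5,1.3,-0.8,1.05,-2.4,-8.6,3.4,7.5,1.4,-0.9,0.8,-2.4,-8.5,3.4,7.5,1.45,-1.05,0.55,-2.4,-8.6,3.4]'

```text
time: 15.05
tool_pos: [0.5944, 0.12, 0.2856]
tcp_rot: [0.241, -2.683, 0.17]
wrist_force: [0.3, -0.7, 1.4]
width: 0.876
grip_force: 0.0
```

Call:
move_arm --series '[7.5,1.45,-1.15,0.3,-2.4,-8.6,3.4,7.5,1.4,-1.25,0,-2.4,-8.6,3.4,7.5,1.3,-1.3,-0.25,-2.4,-8.6,3.4,7.5,0.05,-3.5,3.2,1.6,-5.4,6.4,7.5,0,-3.4,3.3,1.6,-5.5,6.4]'

```text
time: 15.68
tool_pos: [0.558, 0.0083, 0.2363]
tcp_rot: [0.334, 2.925, -0.082]
wrist_force: [0.3, -0.4, -1.5]
width: 0.879
grip_force: 0.0
```

Call:
move_arm --series '[7.5,-0.05,-3.3,3.4,1.6,-5.4,6.5,7.5,-0.1,-3.2,3.5,1.6,-5.5,6.4,7.5,-0.1,-3.1,3.6,1.6,-5.4,6.4,7.5,0,0,0,0,0,0]'

```text
time: 16.18
tool_pos: [0.5501, -0.0957, 0.1335]
tcp_rot: [0.755, 2.568, -0.191]
wrist_force: [-0.5, -0.2, -0.9]
width: 0.873
grip_force: 0.0
```

```bash
python3 - <<'E'
import h; from h import *
h.SZ=h.SE=1e-7
s=read_state(); print(s["q"].round(2),s["tool_pos"],s["time"],s["width"])
ps=np.load("posts.npy")[1:]
r=fit_posts({"top":snap("top","t8")},ps); print([(q.round(4),round(f,2)) for q,f in r],ps.round(4))
c=ps[1]; G=Rt(np.degrees(c[3])+180,28); z=G[:,2]; Rm,t=pose(c); P=t+.088*Rm[:,2]+.008*z
e=plan([(P-.13*z,G,7.5),(P,G,7.5)]); print("--")
stand(c,.088,28,dest=[.62,-.15],part=1,start=(P,G))
E
```

```text
[-0.08 -0.09  2.27 -0.42  0.57 -0.77] [ 0.5501259  -0.09571493  0.13352985] 16.175 0.8734555376763687
[(array([ 0.7225,  0.0091,  0.0445, -2.5892, -0.1526]), np.float64(0.1)), (array([ 0.6782, -0.1745,  0.0445,  2.562 , -0.1526]), np.float64(0.12))] [[ 0.723   0.0113  0.0445 -2.6097 -0.1526]
 [ 0.6787 -0.1724  0.0445  2.5701 -0.1526]]
7.5,-0.33,0.28,-0.03,-0.1,-0.2,0.1,
  |
7.5,0,0,4.33,0,0,0,
7.5,-0.01,0,4.33,0,0,0,
7.5,0,0,4.34,0,0,0,
  |
--
0,-1.17,0,-2.21,0,0,0,
  |
0,0.06,-0.12,-1.53,0,9,0,
  |
0,0.1,-0.11,-1.45,0,9,0,
  |
0,0.12,-0.12,-1.37,0,8.9,0,
  |
0,0.13,-0.12,-1.28,0,9,0,  ##1
  |
0,0.12,-0.12,-1.2,0,9,0,
  |
0,0.11,-0.11,-1.1,0,9,0,
  |
0,0.07,-0.12,-1.03,0,8.9,0,
  |
0,0.03,-0.12,-0.95,0,9,0,
  |
0,-0.03,-0.11,-0.89,0,9,0,  ##2
  |
0,-0.09,-0.12,-0.82,0,9,0,
  |
0,-0.16,-0.12,-0.78,0,8.9,0,
  |
0,-2.32,0,0.81,0,0,0,
  |
0,-2.36,0,0.83,0,0,0,
  |
0,-1.13,0,0.39,0,0,0,  ##3
  |
```

Call:
move_arm --series '[7.5,-0.3,0.1,4.3,0,0,0,7.5,0,0,4.3,0,0,0,7.5,0,0,4,0,0,0,7.5,0,0,0,0,0,0,7.5,0,0,0,0,0,0]'

```text
time: 16.85
tool_pos: [0.6107, -0.1275, 0.0318]
tcp_rot: [0.75, 2.555, -0.186]
wrist_force: [0.0, 0.0, 0.3]
width: 0.874
grip_force: 0.0
```

```bash
python3 - <<'E'
import h; from h import *
s=read_state(); print(s["q"].round(2),s["tool_pos"],s["time"],s["width"],s["wrist_force"])
h.SZ=h.SE=1e-7
r=fit_posts({"top":snap("top","t9")},np.load("posts.npy")[1:2]); print([(q.round(4),round(f,2)) for q,f in r])
E
```

```text
[-0.14  0.2   2.22 -0.63  0.34 -0.58] [ 0.61066164 -0.12748742  0.03181968] 16.85 0.8743460925769125 [0.00064766 0.04580466 0.33595353]
[(array([ 0.7236,  0.0088,  0.0445, -2.6016, -0.1526]), np.float64(0.19))]
```

Call:
move_arm --series '[0,0,0,0.2,0,0,0,0,0,0,0,0,0,0,0,0,0,0,0,0,0,0,0,0,0,0,0,0]' --grip_force 100

```text
time: 17.4
tool_pos: [0.6107, -0.1283, 0.0307]
tcp_rot: [0.751, 2.553, -0.185]
wrist_force: [-4.6, 1.2, 9.3]
width: 0.558
grip_force: 100.8
```

Call:
move_arm --series '[0,-1.2,0,-2.2,0,0,0,0,0.05,-0.1,-1.55,0,9,0,0,0.1,-0.1,-1.45,0,9,0,0,0.1,-0.1,-1.35,0,9,0,0,0.15,-0.1,-1.3,0,9,0]'

```text
time: 18.02
tool_pos: [0.5909, -0.1237, 0.1038]
tcp_rot: [-0.862, -2.906, -0.041]
wrist_force: [0.6, -0.9, -5.3]
width: 0.552
grip_force: 104.3
```

Call:
move_arm --series '[0,0.1,-0.1,-1.2,0,9,0,0,0.1,-0.1,-1.1,0,9,0,0,0.05,-0.1,-1.05,0,9,0,0,0.05,-0.1,-0.95,0,9,0,0,0,-0.1,-0.9,0,9,0]'

```text
time: 18.65
tool_pos: [0.6042, -0.1379, 0.1505]
tcp_rot: [-0.647, -2.17, -0.303]
wrist_force: [0.5, -0.6, -5.0]
width: 0.554
grip_force: 104.4
```

Call:
move_arm --series '[0,-0.1,-0.1,-0.8,0,9,0,0,-0.15,-0.1,-0.8,0,9,0,0,0,0,0,0,0,0,0,0,0,0,0,0,0]'

```text
time: 19.15
tool_pos: [0.6145, -0.1469, 0.1568]
tcp_rot: [-0.56, -1.873, -0.377]
wrist_force: [0.6, 0.2, -4.5]
width: 0.554
grip_force: 104.5
```

```bash
python3 - <<'E'
import h; from h import *
s=read_state(); print(s["q"].round(2),s["tool_pos"],s["time"],s["width"],s["wrist_force"])
M=R.from_rotvec(s["tcp_rot"]).as_matrix(); print(M[:,2].round(2), M[:,1].round(2),np.degrees(np.arccos(-M[2,2])))
ims={n:snap(n,n[0]+"10") for n in("top","side")}
p=s["tool_pos"]; g=[p[0],p[1],p[2]-.09,np.radians(147),np.pi/2]
r=fit_posts({"side":ims["side"]},[g]); print([(q.round(3),round(f,2)) for q,f in r])
E
```

```text
[-0.37  1.    1.03  0.25  2.29 -1.32] [ 0.61454078 -0.14690988  0.15681382] 19.15 0.5535861717005826 [ 0.58793632  0.24936398 -4.53551856]
[-0.78  0.51 -0.36] [ 0.55  0.84 -0.01] 69.07263691428714
[(array([ 0.619, -0.137,  0.071,  2.617,  1.565]), np.float64(0.29))]
```

Call:
move_arm --series '[0,-2.3,0,0.85,0,0,0,0,-2.3,0,0.85,0,0,0,0,-1.1,0,0.4,0,0,0,0,0,0,0,0,0,0]'

```text
time: 19.75
tool_pos: [0.6137, -0.1474, 0.0941]
tcp_rot: [-0.559, -1.866, -0.377]
wrist_force: [0.6, -0.3, -4.5]
width: 0.554
grip_force: 104.4
```

Call:
move_arm --series '[0,-0.3,0,0.11,0,0,0,0,0,0,0,0,0,0]'

```text
time: 20.0
tool_pos: [0.6151, -0.148, 0.0937]
tcp_rot: [-0.56, -1.871, -0.377]
wrist_force: [-1.1, 0.1, -4.9]
width: 0.556
grip_force: 104.5
```

Call:
move_arm --series '[0,-0.2,0,0.08,0,0,0,0,0,0,0,0,0,0]'

```text
time: 20.25
tool_pos: [0.6148, -0.1479, 0.0913]
tcp_rot: [-0.56, -1.871, -0.377]
wrist_force: [0.7, -0.1, -5.7]
width: 0.552
grip_force: 104.5
```

Call:
move_arm --series '[0,-0.2,0,0.08,0,0,0,0,0,0,0,0,0,0]'

```text
time: 20.5
tool_pos: [0.6146, -0.1478, 0.0888]
tcp_rot: [-0.56, -1.87, -0.377]
wrist_force: [0.5, -0.2, -5.0]
width: 0.554
grip_force: 104.5
```

Call:
move_arm --series '[0,-0.2,0,0.08,0,0,0,0,0,0,0,0,0,0]'

```text
time: 20.75
tool_pos: [0.6147, -0.1479, 0.0871]
tcp_rot: [-0.56, -1.87, -0.378]
wrist_force: [1.5, -0.2, -3.5]
width: 0.556
grip_force: 104.6
```

Call:
move_arm --series '[0,-0.2,0,0.08,0,0,0,0,0,0,0,0,0,0]'

```text
time: 21.0
tool_pos: [0.6149, -0.1483, 0.0866]
tcp_rot: [-0.559, -1.87, -0.378]
wrist_force: [3.1, -3.8, 4.0]
width: 0.552
grip_force: 104.9
```

Call:
move_arm --series '[0,-0.1,0,0.04,0,0,0,0,0,0,0,0,0,0]'

```text
time: 21.25
tool_pos: [0.6151, -0.1484, 0.0865]
tcp_rot: [-0.559, -1.87, -0.378]
wrist_force: [2.2, -4.1, 6.8]
width: 0.552
grip_force: 105.1
```

Call:
move_arm --series '[6.5,0,0,0,0,0,0,8.5,0,0,0,0,0,0,8.5,0,0,0,0,0,0,8.5,0,0,-3,0,0,0,8.5,0,0,-4,0,0,0]' --grip_force 40

```text
time: 21.88
tool_pos: [0.6694, -0.183, 0.1083]
tcp_rot: [-0.559, -1.867, -0.377]
wrist_force: [1.2, -1.6, -1.0]
width: 0.994
grip_force: 0.0
```

Call:
move_arm --series '[8.5,0,0,-4,0,0,0,8.5,3,0,-2,0,0,0,8.5,5,0,-1,0,0,0,8.5,5,0,0,0,0,0]'

```text
time: 22.38
tool_pos: [0.6861, -0.1932, 0.2541]
tcp_rot: [-0.56, -1.868, -0.377]
wrist_force: [0.7, -0.4, 0.4]
width: 0.995
grip_force: 0.0
```

```bash
cat >> h.py <<'E'
FL=np.diag([-1.,-1,1])
E
python3 - <<'E'
import h; from h import *
h.SZ=h.SE=1e-7
s=read_state(); print(s["q"].round(2),s["tool_pos"],s["time"],s["wrist_force"],s["width"])
ims={n:snap(n,n[0]+"11") for n in("top","side")}
ps=np.load("posts.npy"); b=ps[1]
r=fit_posts({"top":ims["top"]},[[.58,.14,0,np.radians(-148.5),np.pi/2],b,[.62,-.145,0,np.radians(147.3),np.pi/2]]); print([(q.round(4),round(f,2)) for q,f in r])
h.SZ=.004;h.SE=.05
for i in(0,2): print("free",[(q.round(4),round(f,2)) for q,f in fit_posts(ims,[r[i][0]])])
b=r[1][0]; np.save("b.npy",b); faz=np.degrees(b[3])-180; G=Rt(faz,28)@FL; Rm,t=pose(b); P=t+.088*Rm[:,2]+.008*G[:,2]; print(P,faz)
plan([([.60,-.08,.30],Rt(-33),7.5),([.60,-.05,.30],Rt(-80),7.5),([.62,-.04,.30],Rt(faz+180)@FL@np.eye(3) if 0 else Rt(faz)@FL,7.5),(P+[0,0,.13],G,7.5),(P,G,7.5)])
E
```

```text
[-0.39  1.13  0.61  0.33  2.58 -1.22] [ 0.68612595 -0.19315609  0.25412534] 22.375 [ 0.73469996 -0.35437702  0.38208653] 0.9947227309842955
[(array([ 0.5795,  0.1432, -0.    , -2.5827,  1.5708]), np.float64(0.23)), (array([ 0.7237,  0.0093,  0.0445, -2.5946, -0.1526]), np.float64(0.12)), (array([ 0.6181, -0.1511, -0.    ,  2.653 ,  1.5708]), np.float64(0.3))]
free [(array([ 0.5792,  0.1427,  0.0056, -2.583 ,  1.5802]), np.float64(0.95))]
free [(array([ 0.6166, -0.1509,  0.007 ,  2.5965,  1.5281]), np.float64(0.91))]
[ 0.65258863 -0.03395437  0.02405543] -328.65885432227697
7.5,1.19,0.68,1.59,0,-9.8,0,
7.5,1.44,0.67,1.36,-0.1,-9.8,0,
7.5,1.66,0.68,1.1,0,-9.9,-0.1,
7.5,1.82,0.68,0.8,0,-9.8,0,
7.5,1.93,0.68,0.48,-0.1,-9.8,0,  ##1
7.5,1.98,0.67,0.14,0,-9.8,0,
7.5,1.98,0.68,-0.19,0,-9.8,0,
  |
7.5,0.33,0.5,0,0,0,9.4,
7.5,0.4,0.45,0,0,0,9.4,
7.5,0.47,0.37,0,0,0,9.4,  ##2
7.5,0.53,0.29,0,0,0,9.4,
7.5,0.56,0.2,0,0,0,9.4,
  |
7.5,0.09,0.31,0,0,0,9.8,
7.5,0.14,0.28,0,0,0,9.8,
7.5,0.19,0.26,0,0,0,9.8,  ##3
7.5,0.23,0.22,0,0,0,9.8,
7.5,0.27,0.18,0,0,0,9.8,
7.5,0.29,0.13,0,0,0,9.8,
7.5,0.31,0.08,0,0,0,9.8,
  |
7.5,1.03,0.39,4.86,0,9.3,0,  ##4
7.5,0.24,0.4,4.97,0,9.4,0,
7.5,-0.58,0.39,4.94,0,9.3,0,
  |
7.5,-2.03,0,3.83,0,0,0,
7.5,-2.04,0,3.82,0,0,0,
7.5,-2.03,0.01,3.83,0,0,0,  ##5
  |
```

Posts A (.579,.143) and C (.618,-.151) fit as upright on the bench. Next is post B with the tool half-turned.

Call:
move_arm --series '[7.5,1.2,0.7,1.6,0,-9.8,0,7.5,1.45,0.7,1.35,0,-9.8,0,7.5,1.65,0.7,1.1,0,-9.8,0,7.5,1.8,0.7,0.8,0,-9.8,0,7.5,1.95,0.7,0.5,0,-9.8,0]'

```text
time: 23.1
tool_pos: [0.6253, -0.111, 0.2827]
tcp_rot: [-0.8, -2.689, -0.132]
wrist_force: [0.1, 0.3, 0.7]
width: 0.876
grip_force: 0.0
```

Call:
move_arm --series '[7.5,2,0.7,0.15,0,-9.8,0,7.5,2,0.7,-0.2,0,-9.8,0,7.5,0.35,0.5,0,0,0,9.4,7.5,0.4,0.45,0,0,0,9.4,7.5,0.45,0.35,0,0,0,9.4]'

```text
time: 23.72
tool_pos: [0.5998, -0.0601, 0.2928]
tcp_rot: [-1.601, -2.689, 0.01]
wrist_force: [1.2, -0.2, -0.2]
width: 0.877
grip_force: 0.0
```

Call:
move_arm --series '[7.5,0.55,0.3,0,0,0,9.4,7.5,0.55,0.2,0,0,0,9.4,7.5,0.1,0.3,0,0,0,9.8,7.5,0.15,0.3,0,0,0,9.8,7.5,0.2,0.25,0,0,0,9.8]'

```text
time: 24.35
tool_pos: [0.6088, -0.0439, 0.2923]
tcp_rot: [-2.563, -1.802, 0.017]
wrist_force: [0.2, 0.1, -0.7]
width: 0.879
grip_force: 0.0
```

Call:
move_arm --series '[7.5,0.25,0.2,0,0,0,9.8,7.5,0.25,0.2,0,0,0,9.8,7.5,0.3,0.15,0,0,0,9.8,7.5,0.3,0.1,0,0,0,9.8,7.5,1,0.4,4.85,0,9.3,0]'

```text
time: 24.98
tool_pos: [0.6358, -0.0358, 0.2486]
tcp_rot: [-2.972, -0.834, -0.242]
wrist_force: [0.2, 0.4, -1.6]
width: 0.878
grip_force: 0.0
```

Call:
move_arm --series '[7.5,0.25,0.4,4.95,0,9.4,0,7.5,-0.6,0.4,4.9,0,9.3,0,7.5,0,0,0,0,0,0,7.5,0,0,0,0,0,0]'

```text
time: 25.48
tool_pos: [0.6529, -0.0335, 0.1492]
tcp_rot: [-2.821, -0.788, -0.686]
wrist_force: [0.7, 0.4, 0.6]
width: 0.884
grip_force: 0.0
```

```bash
python3 - <<'E'
from h import *
s=read_state(); print(s["q"].round(2),s["tool_pos"],s["time"],s["width"])
b=np.load("b.npy"); G=Rt(np.degrees(b[3])-180,28)@FL; Rm,t=pose(b); P=t+.088*Rm[:,2]+.008*G[:,2]
plan([(P+[0,0,.13],G,7.5),(P,G,7.5)]); print("---")
Gp=Rt(np.degrees(b[3])-180,28); stand(b,.088,28,dest=[.67,0],part=1,start=(P,Gp))
E
```

```text
[-0.27  0.11  2.03  0.53  0.73  0.4 ] [ 0.6529312  -0.03352339  0.14917208] 25.475 0.8842589366986434
7.5,0.18,0.02,-0.46,-0.2,0.6,-0.2,
  |
7.5,-2.04,0,3.83,0,0,0,
7.5,-2.03,0,3.82,0,0,0,
7.5,-2.04,0,3.83,0,0,0,
  |
---
0,-1.17,0,-2.21,0,0,0,
  |
0,-0.03,0.18,-1.48,0,9,0,
  |
0,0.01,0.18,-1.42,0,9,0,
  |
0,0.03,0.18,-1.36,0,8.9,0,
  |
0,0.03,0.19,-1.28,0,9,0,  ##1
  |
0,0.02,0.18,-1.2,0,9,0,
  |
0,0.01,0.18,-1.14,0,9,0,
  |
0,-0.01,0.18,-1.07,0,8.9,0,
  |
0,-0.05,0.18,-1.01,0,9,0,
  |
0,-0.1,0.18,-0.95,0,9,0,  ##2
  |
0,-0.15,0.18,-0.9,0,9,0,
  |
0,-0.21,0.18,-0.87,0,8.9,0,
  |
0,-2.32,0,0.81,0,0,0,
  |
0,-2.36,0,0.83,0,0,0,
  |
0,-1.13,0,0.4,0,0,0,  ##3
  |
```

Call:
move_arm --series '[7.5,-1.9,0,3.6,-0.2,0.6,-0.2,7.5,-2,0,3.8,0,0,0,7.5,-2,0,3.7,0,0,0,7.5,0,0,0,0,0,0,7.5,0,0,0,0,0,0]'

```text
time: 26.1
tool_pos: [0.655, -0.0332, 0.0256]
tcp_rot: [-2.817, -0.794, -0.71]
wrist_force: [0.0, -0.1, 0.4]
width: 0.876
grip_force: 0.0
```

Call:
move_arm --series '[0,0,0,0,0,0,0,0,0,0,0,0,0,0,0,0,0,0,0,0,0,0,0,0,0,0,0,0]' --grip_force 100

```text
time: 26.6
tool_pos: [0.6534, -0.0333, 0.0255]
tcp_rot: [-2.817, -0.792, -0.71]
wrist_force: [-1.8, 0.3, 8.3]
width: 0.558
grip_force: 101.2
```

```bash
python3 - <<'E'
from h import *
s=read_state(); print(s["q"].round(2),s["tool_pos"],s["time"],s["width"],s["wrist_force"])
M=R.from_rotvec(s["tcp_rot"]).as_matrix(); print(M[:,2].round(2), M[:,1].round(2))
E
```

```text
[-0.27  0.29  2.11  0.77  0.52  0.12] [ 0.65342481 -0.03334993  0.02545399] 26.6 0.5580183390454383 [-1.75537562  0.34310473  8.2556466 ]
[ 0.41  0.25 -0.88] [ 0.52 -0.85  0.  ]
```

Call:
move_arm --series '[0,1.2,0,-2.2,0,0,0,0,0.05,-0.2,-1.5,0,-9,0,0,0,-0.2,-1.4,0,-9,0,0,-0.05,-0.2,-1.35,0,-9,0,0,-0.05,-0.2,-1.3,0,-9,0]'

```text
time: 27.22
tool_pos: [0.6341, -0.0323, 0.0974]
tcp_rot: [2.996, 0.85, -0.163]
wrist_force: [0.2, 0.6, -4.8]
width: 0.558
grip_force: 104.0
```

Call:
move_arm --series '[0,0,-0.2,-1.2,0,-9,0,0,0,-0.2,-1.15,0,-9,0,0,0,-0.2,-1.05,0,-9,0,0,0.05,-0.2,-1,0,-9,0,0,0.1,-0.2,-0.95,0,-9,0]'

```text
time: 27.85
tool_pos: [0.6487, -0.0118, 0.1439]
tcp_rot: [2.545, 0.727, -1.215]
wrist_force: [-0.1, -0.2, -4.8]
width: 0.559
grip_force: 104.0
```

Call:
move_arm --series '[0,0.15,-0.2,-0.9,0,-9,0,0,0.2,-0.2,-0.85,0,-9,0,0,0,0,0,0,0,0,0,0,0,0,0,0,0]'

```text
time: 28.35
tool_pos: [0.6595, -0.0007, 0.1498]
tcp_rot: [2.278, 0.654, -1.561]
wrist_force: [-0.5, 0.1, -3.5]
width: 0.56
grip_force: 104.1
```

```bash
python3 - <<'E'
from h import *
s=read_state(); print(s["q"].round(2),s["tool_pos"],s["time"],s["width"],s["wrist_force"])
M=R.from_rotvec(s["tcp_rot"]).as_matrix(); print(M[:,2].round(2), M[:,1].round(2),np.degrees(np.arccos(-M[2,2])))
p=s["tool_pos"]; g=[p[0],p[1],p[2]-.086,np.radians(-148.7),np.pi/2]
r=fit_posts({"side":snap("side","s12")},[g]); print([(q.round(3),round(f,2)) for q,f in r])
E
```

```text
[ 0.15  1.01  1.01 -0.48  2.23  1.1 ] [ 0.65949134 -0.00066204  0.14984763] 28.35 0.5603069641297151 [-0.45865446  0.12646561 -3.50763423]
[-0.79 -0.49 -0.36] [ 0.53 -0.85 -0.01] 68.7133985671842
[(array([ 0.666,  0.007,  0.07 , -2.522,  1.554]), np.float64(0.53))]
```

Call:
move_arm --series '[0,2.3,0,0.85,0,0,0,0,2.3,0,0.85,0,0,0,0,0.8,0,0.3,0,0,0,0,0,0,0,0,0,0]'

```text
time: 28.9
tool_pos: [0.6588, 0.0002, 0.0906]
tcp_rot: [2.274, 0.654, -1.569]
wrist_force: [0.4, 0.1, -3.5]
width: 0.553
grip_force: 104.1
```

Call:
move_arm --series '[0,0.3,0,0.11,0,0,0,0,0,0,0,0,0,0]'

```text
time: 29.15
tool_pos: [0.6601, 0.0006, 0.0895]
tcp_rot: [2.277, 0.654, -1.563]
wrist_force: [0.4, -0.4, -4.6]
width: 0.561
grip_force: 104.1
```

Call:
move_arm --series '[0,0.2,0,0.08,0,0,0,0,0,0,0,0,0,0]'

```text
time: 29.4
tool_pos: [0.6598, 0.0005, 0.0871]
tcp_rot: [2.277, 0.654, -1.564]
wrist_force: [-0.8, -0.0, -4.3]
width: 0.556
grip_force: 104.1
```

Call:
move_arm --series '[0,0.2,0,0.08,0,0,0,0,0,0,0,0,0,0]'

```text
time: 29.65
tool_pos: [0.6597, 0.0006, 0.0849]
tcp_rot: [2.276, 0.654, -1.565]
wrist_force: [0.2, 0.3, -3.8]
width: 0.559
grip_force: 104.2
```

Call:
move_arm --series '[0,0.2,0,0.08,0,0,0,0,0,0,0,0,0,0]'

```text
time: 29.9
tool_pos: [0.66, 0.0009, 0.0845]
tcp_rot: [2.276, 0.653, -1.564]
wrist_force: [2.7, 3.4, 4.1]
width: 0.559
grip_force: 104.7
```

Call:
move_arm --series '[0,0.15,0,0.06,0,0,0,0,0,0,0,0,0,0]'

```text
time: 30.15
tool_pos: [0.6603, 0.0011, 0.0843]
tcp_rot: [2.276, 0.652, -1.564]
wrist_force: [3.1, 3.5, 8.4]
width: 0.555
grip_force: 105.0
```

Call:
move_arm --series '[0,0.15,0,0.06,0,0,0,0,0,0,0,0,0,0]'

```text
time: 30.4
tool_pos: [0.6605, 0.0013, 0.0841]
tcp_rot: [2.275, 0.651, -1.564]
wrist_force: [2.5, 4.4, 12.2]
width: 0.557
grip_force: 105.3
```

Call:
move_arm --series '[6.5,0,0,0,0,0,0,8.5,0,0,0,0,0,0,8.5,0,0,0,0,0,0,8.5,0,0,-3,0,0,0,8.5,0,0,-4,0,0,0]' --grip_force 40

```text
time: 31.02
tool_pos: [0.715, 0.0341, 0.1042]
tcp_rot: [2.275, 0.654, -1.569]
wrist_force: [0.9, -0.6, 1.0]
width: 0.998
grip_force: 0.0
```

Call:
move_arm --series '[8.5,0,0,-4,0,0,0,8.5,-3,0,-1,0,0,0,8.5,-5,0,0,0,0,0,8.5,-5,0,0,0,0,0]'

```text
time: 31.52
tool_pos: [0.7146, 0.0326, 0.2459]
tcp_rot: [2.276, 0.653, -1.566]
wrist_force: [0.3, -0.6, 1.7]
width: 0.991
grip_force: 0.0
```

```bash
cat >> h.py <<'E'
def dark(im): return np.clip((75-im.max(2).astype(float))/20+.5,0,1)
CAP=[circ(.031,.0),circ(.031,.005)],[circ(.011,.005),circ(.011,.031)]
def cap_sil(n,c,S=4):
    m=np.zeros((480*S,640*S),np.uint8)
    for G in CAP: cv2.fillConvexPoly(m,cv2.convexHull(np.round((proj(n,np.vstack(G)+c)+.5)*S-.5).astype(np.int32)),255)
    return cv2.resize(m,(640,480),interpolation=cv2.INTER_AREA)/255.
def fit_cap(ims,c0,zfree=False):
    c0=np.array(c0,float); D={n:dark(ims[n]) for n in ims}
    W={n:cv2.dilate(cap_sil(n,c0,1),np.ones((9,9)))>0 for n in ims}
    k=3 if zfree else 2
    def cost(e):
        c=c0.copy(); c[:k]+=np.array(e)*.005
        return sum((np.abs(cap_sil(n,c)-D[n])*W[n]).sum()/cap_sil(n,c,1).sum() for n in ims)
    r=minimize(cost,np.zeros(k),method="Nelder-Mead",options=dict(initial_simplex=np.r_[np.zeros((1,k)),np.eye(k)],maxiter=150,xatol=.01,fatol=1e-4))
    c=c0.copy(); c[:k]+=r.x*.005; return c,r.fun
def rim(im,p): # top camera: centre of a standing post's rim plane
    q=fit_posts({"top":im},[p])[0]; return q
E
python3 - <<'E'
import h; from h import *
h.SZ=h.SE=1e-7
s=read_state(); print(s["q"].round(2),s["tool_pos"],s["time"],s["wrist_force"],s["width"])
ims={n:snap(n,n[0]+"13") for n in("top","side")}
r=fit_posts({"top":ims["top"]},[[.5795,.143,0,np.radians(-148.5),np.pi/2],[.665,.003,0,np.radians(-148.5),np.pi/2],[.618,-.151,0,np.radians(150),np.pi/2]]); print([(q.round(4),round(f,2)) for q,f in r])
np.save("up.npy",[q for q,f in r])
h.SZ=.004;h.SE=.05
print("free",[(q.round(4),round(f,2)) for q,f in fit_posts(ims,[q for q,f in r])])
im=ims["top"]; m=(dark(im)>.5).astype(np.uint8); m[:,:130]=0; m[:,250:]=0; m[:210]=0; m[335:]=0
n,l,st,ce=cv2.connectedComponentsWithStats(m)
for i in range(1,n):
    if st[i,4]>100: print(st[i],ce[i].round(1),atz("top",ce[i],.025).round(3))
cv2.imwrite("pics/v13.png",np.hstack([cv2.resize(ims[n][k[1]:k[3],k[0]:k[2]],(390,390)) for n,k in(("top",(130,120,410,400)),("side",(180,110,430,360)))]))
E
```

```text
[ 0.17  1.08  0.71 -0.57  2.45  0.97] [0.71458697 0.03260195 0.24594387] 31.525 [ 0.29592746 -0.61570697  1.65315407] 0.9913124777501067
[(array([ 0.5878,  0.1371,  0.    , -2.608 ,  1.5708]), np.float64(0.99)), (array([ 0.6678,  0.0081,  0.    , -2.5996,  1.5708]), np.float64(0.21)), (array([ 0.6171, -0.1506,  0.    ,  2.574 ,  1.5708]), np.float64(0.25))]
free [(array([ 0.5816,  0.1386,  0.0091, -2.6496,  1.5454]), np.float64(1.72)), (array([ 0.6677,  0.0078,  0.003 , -2.5927,  1.5729]), np.float64(0.45)), (array([ 0.6168, -0.1504,  0.0034,  2.577 ,  1.5701]), np.float64(0.5))]
```

View pics/v13.png

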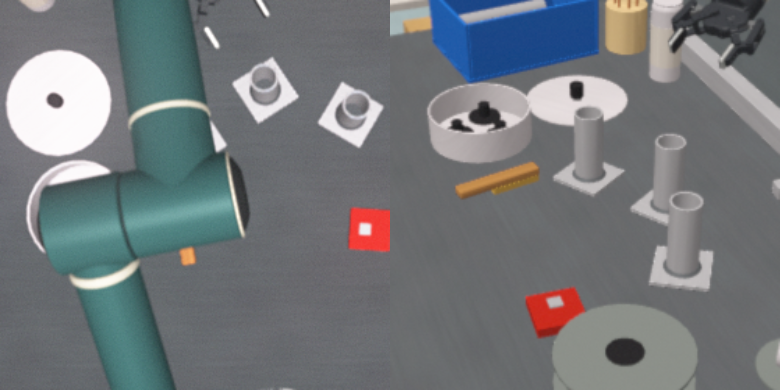

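All three posts stand clear; the forearm hides the tub and post A. I'll swing the tool vertical and to the right to see the tub.

```bash
python3 - <<'E'
from h import *
plan([([.62,-.02,.32],Rt(-120),4),([.52,-.12,.32],Rt(-90),4)])
E
```

```text
4,-1.26,-0.07,0.96,-2.1,8.3,-3.1,
4,-1.38,-0.17,0.76,-2.2,8.4,-3.1,
4,-1.46,-0.28,0.55,-2.1,8.3,-3.1,
4,-1.5,-0.37,0.32,-2.1,8.4,-3.1,
4,-1.52,-0.47,0.08,-2.2,8.3,-3.1,  ##1
4,-1.48,-0.54,-0.15,-2.1,8.4,-3.1,
4,-1.41,-0.61,-0.39,-2.1,8.3,-3.2,
4,-1.3,-0.66,-0.61,-2.2,8.4,-3.1,
  |
4,-4.55,-1.22,0,0,0,-10,
4,-4.27,-2,0,0,0,-10,  ##2
4,-3.86,-2.71,-0.01,0,0,-10,
  |
```

Call:
move_arm --series '[4,-1.25,-0.1,0.95,-2.1,8.3,-3.1,4,-1.4,-0.2,0.75,-2.2,8.4,-3.1,4,-1.45,-0.3,0.55,-2.1,8.3,-3.1,4,-1.5,-0.4,0.3,-2.1,8.4,-3.1,4,-1.5,-0.5,0.1,-2.2,8.3,-3.1]'

```text
time: 32.25
tool_pos: [0.6544, 0.0015, 0.2878]
tcp_rot: [2.666, 1.266, -0.657]
wrist_force: [0.2, -1.0, 0.0]
width: 0.469
grip_force: 0.0
```

Call:
move_arm --series '[4,-1.5,-0.55,-0.15,-2.1,8.4,-3.1,4,-1.4,-0.6,-0.4,-2.1,8.3,-3.2,4,-1.3,-0.65,-0.6,-2.2,8.4,-3.1,4,-4.55,-1.2,0,0,0,-10,4,-4.3,-2,0,0,0,-10]'

```text
time: 32.88
tool_pos: [0.5511, -0.0861, 0.3123]
tcp_rot: [-2.394, -2.026, 0.012]
wrist_force: [0.2, -0.5, 0.6]
width: 0.47
grip_force: 0.0
```

Call:
move_arm --series '[4,-3.9,-2.7,0,0,0,-10,4,0,0,0,0,0,0]'

```text
time: 33.12
tool_pos: [0.5175, -0.1206, 0.3123]
tcp_rot: [-2.218, -2.217, 0.012]
wrist_force: [0.8, -0.1, 0.4]
width: 0.465
grip_force: 0.0
```

```bash
cat > m14.py <<'E'
import h; from h import *
h.SZ=h.SE=1e-7
s=read_state(); print(s["q"].round(2),s["tool_pos"],R.from_rotvec(s["tcp_rot"]).as_matrix().round(2).tolist())
ims={n:snap(n,n[0]+"14") for n in("top","side")}; im=ims["top"]
up=np.load("up.npy"); up[0]=[.5795,.143,0,np.radians(-148.5),np.pi/2]
r=fit_posts({"top":im},up[:1]); print(r[0][0].round(4),r[0][1]); up[0]=r[0][0]; np.save("up.npy",up)
m=(dark(im)>.5).astype(np.uint8); m[:,:130]=0; m[:,250:]=0; m[:210]=0; m[335:]=0
n,l,st,ce=cv2.connectedComponentsWithStats(m); C=[]
for i in range(1,n):
    if st[i,4]>100:
        c0=atz("top",ce[i],.021); c0[2]=.014
        c,f=fit_cap({"top":im},c0); c3,f3=fit_cap(ims,c,True)
        print(st[i],ce[i].round(1),c.round(4),round(f,2),"3d",c3.round(4),round(f3,2)); C.append(c)
C=np.array(C); np.save("caps.npy",C)
print("dist",[np.linalg.norm(C[i,:2]-C[j,:2]).round(3) for i in range(len(C)) for j in range(i)], C[:,:2].mean(0))
E
python3 m14.py
```

```text
[-0.27 -0.04  1.81 -0.    1.38 -0.27] [ 0.51748848 -0.12060601  0.31232365] [[0.0, 1.0, -0.01], [1.0, -0.0, -0.0], [-0.0, -0.01, -1.0]]
[ 0.5799  0.1433  0.     -2.6117  1.5708] 0.2331480643539467Traceback (most recent call last):
  File "m14.py", line 15, in <module>
    print("dist",[np.linalg.norm(C[i,:2]-C[j,:2]).round(3) for i in range(len(C)) for j in range(i)], C[:,:2].mean(0))
                                                                                                      ~^^^^^^
IndexError: too many indices for array: array is 1-dimensional, but 2 were indexed
```

```bash
python3 - <<'E'
from h import *
im=np.load("pics/t14.npy"); g=im.max(2)
print(g[235:312:6,145:232:6])
E
```

```text
[[124 125 125 126 126 125 199 218 176 128 120 128 120 123 116]
 [123 122 122 120 243 207 252 252 253 252 251 121 119 119 116]
 [121 118 124 208 238 252 252 252 252 253 253 254 127 118 118]
 [123 123 225 220 253 250 252 252 253  98  79 143 248 124 121]
 [122 158 181 253  82  84  84 253 205  82  72  84 255 135 119]
 [121 245 173 149  76  83  86 253 202  83  83  86 255 165 124]
 [115 205 202 244  79  83  81 253 253  90  82 171 253 211 120]
 [113 206 194 252 248 172 253 253 254 253 253 253 253 198 117]
 [117 243 131 253 253 253 255  84  82  78 253 253 253 173 115]
 [115 115 129 253 252 253 133  79  74  83 254 253 253 149 119]
 [115 116 238 135 253 253 192  83  77  84 254 253 193 116 113]
 [116 115 116 235 141 253 252 184  94 254 253 197 116 113 116]
 [112 119 114 112 153 222 165 242 250 247 122 117 116 116 116]]
```

```bash
sed -i 's/^def dark(im).*/def dark(im): return np.clip((160-im.max(2).astype(float))\/60+.5,0,1)/' h.py
sed -i 's/ims={n:snap(n,n\[0\]+"14") for n in("top","side")}/ims={n:np.load(f"pics\/{n[0]}14.npy") for n in("top","side")}/; s/^m=(dark.*/Y,X=np.mgrid[:480,:640]; m=((im.max(2)<150)\&(np.hypot(X-188,Y-275)<33)).astype(np.uint8)/; s/^r=fit.*//' m14.py; python3 m14.py
```

```text
[-0.27 -0.04  1.8  -0.    1.38 -0.27] [ 0.51983153 -0.11895556  0.31218314] [[-0.0, 1.0, -0.01], [1.0, 0.0, -0.0], [-0.0, -0.01, -1.0]]
[194 251  22  23 394] [204.3 261.9] [0.4716 0.3114 0.014 ] 0.16 3d [0.4732 0.3083 0.0163] 1.14
[163 255  23  22 392] [174.1 265.6] [0.4651 0.39   0.014 ] 0.13 3d [0.4657 0.3877 0.0194] 0.67
[181 280  23  22 396] [191.8 290.4] [0.3988 0.3435 0.014 ] 0.13 3d [0.4006 0.3431 0.0178] 0.91
dist [np.float64(0.079), np.float64(0.08), np.float64(0.081)] [0.4451518  0.34828069]
```

Caps found with 79–81 mm spacing, as expected for 46 mm from the tub axis, which puts the tub centre near (.445,.348). First cap goes to post A.

```bash
cat > capplan.py <<'E'
import sys; from h import *
C=np.load("caps.npy"); c=C[int(sys.argv[1])]; V=Rt(-90); o=float(sys.argv[2])
plan([([*c[:2],.16],V,o),([*c[:2],.06],V,o)],ms=5.5)
E
python3 capplan.py 0 4
```

```text
4,4.78,-0.52,1.7,-0.1,0,0,
4,4.78,-0.52,1.69,0,0,0,
4,4.79,-0.53,1.69,-0.1,0,0,
4,4.78,-0.52,1.7,0,0,0,
4,4.78,-0.53,1.69,-0.1,0,0,  ##1
4,4.78,-0.53,1.69,0,0,0,
4,4.78,-0.53,1.7,-0.1,0,0,
4,4.78,-0.53,1.69,-0.1,0,0,
4,4.79,-0.54,1.69,0,0,0,
  |
4,0,0,5,0,0,0,  ##2
4,0,0.01,5,0,0,0,
  |
```

Call:
move_arm --series '[4,4.8,-0.5,1.7,0,0,0,4,4.8,-0.5,1.7,-0.1,0,0,4,4.8,-0.5,1.7,-0.1,0,0,4,4.8,-0.5,1.7,-0.1,0,0,4,4.8,-0.5,1.7,-0.1,0,0]' --grip_force 40

```text
time: 33.85
tool_pos: [0.4941, 0.1238, 0.2263]
tcp_rot: [-2.216, -2.223, 0.003]
wrist_force: [1.4, -0.1, 0.3]
width: 0.462
grip_force: 0.0
```

Call:
move_arm --series '[4,4.8,-0.55,1.7,0,0,0,4,4.8,-0.55,1.7,0,0,0,4,4.8,-0.55,1.7,0,0,0,4,4.6,-0.5,1.6,0,0,0,4,0,0,0,0,0,0]'

```text
time: 34.48
tool_pos: [0.4699, 0.3143, 0.1579]
tcp_rot: [-2.21, -2.227, 0.008]
wrist_force: [-1.1, -0.5, -0.5]
width: 0.468
grip_force: 0.0
```

```bash
cat > avg.py <<'E'
from h import *
c=[]
s=read_state(); print(s["tool_pos"],R.from_rotvec(s["tcp_rot"]).as_matrix()[:,2].round(3),s["q"].round(2),s["time"])
E
python3 avg.py; python3 capplan.py 0 4
```

```text
[0.46992615 0.31426039 0.15793732] [-0.007 -0.001 -1.   ] [0.54 0.13 1.92 0.   1.1  0.53] 34.475
4,-0.29,0.16,-0.21,-0.4,0,0.4,
  |
4,0,0,5,0,0,0,
4,0.01,0,5,0,0,0,
  |
```

Call:
move_arm --series '[4,-0.15,0.1,5,-0.4,0,0.4,4,0,0,5,0,0,0,4,0,0,2,0,0,0,4,0,0,0.6,0,0,0,4,0,0,0,0,0,0]'

```text
time: 35.1
tool_pos: [0.4736, 0.3097, 0.0344]
tcp_rot: [2.224, 2.215, 0.005]
wrist_force: [-0.3, -0.2, -0.1]
width: 0.461
grip_force: 0.0
```

Call:
move_arm --series '[4,0,0,0.2,0,0,0]'

```text
time: 35.22
tool_pos: [0.4746, 0.3103, 0.0336]
tcp_rot: [2.223, 2.215, 0.009]
wrist_force: [-0.4, -0.1, 0.3]
width: 0.466
grip_force: 0.0
```

Call:
move_arm --series '[4,0,0,0.2,0,0,0,0,0,0,0,0,0,0,0,0,0,0,0,0,0,0,0,0,0,0,0,0,0,0,0,0,0,0,0]' --grip_force 40

```text
time: 35.85
tool_pos: [0.4737, 0.3098, 0.0304]
tcp_rot: [2.224, 2.216, 0.005]
wrist_force: [0.4, -0.4, 4.8]
width: 0.24
grip_force: 39.4
```

Call:
move_arm --series '[0,0,0,0,0,0,0,0,0,0,-3,0,0,0,0,0,0,-5,0,0,0,0,0,0,-5,0,0,0,0,0,0,-5,0,0,0]'

```text
time: 36.48
tool_pos: [0.4718, 0.3091, 0.2103]
tcp_rot: [2.224, 2.216, 0.001]
wrist_force: [1.1, 0.0, -0.2]
width: 0.239
grip_force: 39.2
```

```bash
cat > placeplan.py <<'E'
import sys; from h import *
p=np.load("up.npy")[int(sys.argv[1])]; V=Rt(-90); rim=p[:2]
print(rim); s=read_state(); print(s["width"],s["time"])
plan([([*rim,.205],V,0),([*rim,.16],V,0)],ms=5.5)
E
python3 avg.py; python3 placeplan.py 0
```

```text
[0.47183668 0.30913346 0.21026274] [ 0.002 -0.001 -1.   ] [ 0.54  0.08  1.88 -0.    1.19  0.54] 36.475
[0.57993094 0.14330316]
0.2385417923233884 36.475
0,-4.14,2.72,0.14,0,0,-0.1,
0,-4.14,2.71,0.14,0,0,0,
0,-4.14,2.71,0.14,0.1,0,-0.1,
0,-4.14,2.7,0.13,0,0,0,
  |
0,0,0,4.5,0,0,0,  ##1
  |
```

Call:
move_arm --series '[0,-4.15,2.7,0.1,0,0,0,0,-4.15,2.7,0.1,0,0,0,0,-4.15,2.7,0.1,0,0,0,0,-4.15,2.7,0.1,0,0,0,0,0,0,0,0,0,0]'

```text
time: 37.1
tool_pos: [0.581, 0.1402, 0.205]
tcp_rot: [2.229, 2.211, 0.001]
wrist_force: [-0.2, 0.1, -1.1]
width: 0.242
grip_force: 39.3
```

```bash
python3 avg.py; python3 - <<'E'
import h; from h import *
h.SZ=h.SE=1e-7
ims={n:snap(n,n[0]+"15") for n in("top","side")}
up=np.load("up.npy"); 
try: print([(q.round(4),round(f,2)) for q,f in fit_posts({"side":ims["side"]},up[:1])])
except Exception as e: print(e)
cv2.imwrite("pics/v15.png",np.hstack([cv2.resize(ims[n][k[1]:k[3],k[0]:k[2]],(390,390)) for n,k in(("top",(200,140,320,260)),("side",(270,110,390,230)))]))
E
python3 placeplan.py 0
```

```text
[0.58096873 0.140154   0.20496378] [ 0.002 -0.001 -1.   ] [ 0.2   0.14  1.81 -0.    1.18  0.2 ] 37.1
[(array([ 0.5803,  0.1517,  0.    , -2.5819,  1.5708]), np.float64(0.76))]
[0.57993094 0.14330316]
0.23860739862615973 37.2
0,0.06,0.04,0,0.1,0,-0.3,
  |
0,0,0.01,4.5,0,0,0,
  |
```

View pics/v15.png

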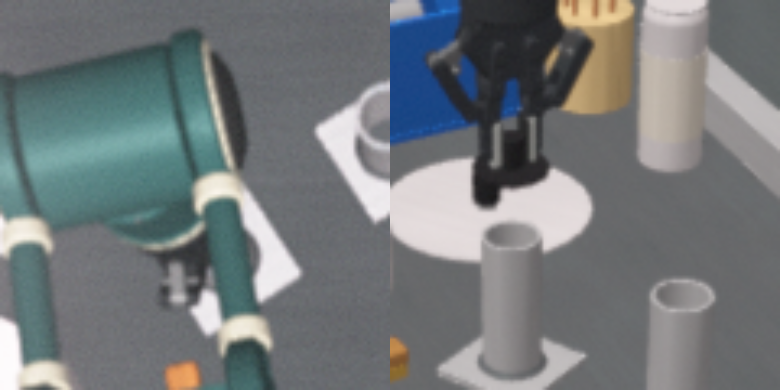

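The side view shows the cap level over post A, both centred near column 512 of the crop. Descending in small steps.

Call:
move_arm --series '[0,0.05,0.05,4,0,0,0,0,0,0,0.6,0,0,0,0,0,0,0,0,0,0]'

```text
time: 37.58
tool_pos: [0.5796, 0.1445, 0.1596]
tcp_rot: [2.223, 2.218, 0.001]
wrist_force: [0.3, 0.1, -0.5]
width: 0.241
grip_force: 39.3
```

Call:
move_arm --series '[0,0,0,0.4,0,0,0,0,0,0,0,0,0,0]'

```text
time: 37.83
tool_pos: [0.5811, 0.144, 0.157]
tcp_rot: [2.223, 2.216, 0.005]
wrist_force: [-1.2, -0.6, -0.1]
width: 0.244
grip_force: 39.3
```

Call:
move_arm --series '[0,0,0,0.4,0,0,0,0,0,0,0,0,0,0]'

```text
time: 38.08
tool_pos: [0.5805, 0.1436, 0.1519]
tcp_rot: [2.224, 2.216, 0.003]
wrist_force: [-1.6, -0.0, -1.7]
width: 0.24
grip_force: 39.3
```

Call:
move_arm --series '[0,0,0,0.3,0,0,0,0,0,0,0,0,0,0]'

```text
time: 38.33
tool_pos: [0.5805, 0.1436, 0.1487]
tcp_rot: [2.224, 2.216, 0.003]
wrist_force: [-0.4, 0.6, -0.4]
width: 0.239
grip_force: 39.3
```

Call:
move_arm --series '[0,0,0,0.2,0,0,0,0,0,0,0,0,0,0]'

```text
time: 38.58
tool_pos: [0.5805, 0.1436, 0.1468]
tcp_rot: [2.224, 2.216, 0.003]
wrist_force: [0.5, -0.2, -1.0]
width: 0.242
grip_force: 39.3
```

Call:
move_arm --series '[0,0,0,0.15,0,0,0,0,0,0,0,0,0,0]'

```text
time: 38.83
tool_pos: [0.5809, 0.1437, 0.1464]
tcp_rot: [2.224, 2.216, 0.004]
wrist_force: [-1.9, 0.0, 4.2]
width: 0.239
grip_force: 39.8
```

Call:
move_arm --series '[0,0,0,0.15,0,0,0,0,0,0,0,0,0,0]'

```text
time: 39.08
tool_pos: [0.581, 0.1437, 0.1464]
tcp_rot: [2.223, 2.216, 0.004]
wrist_force: [-4.6, -1.4, 11.1]
width: 0.238
grip_force: 40.4
```

Seated at the expected height. Release and fetch the next cap.

Call:
move_arm --series '[4,0,0,-0.1,0,0,0,4,0,0,0,0,0,0,4,0,0,0,0,0,0,4,0,0,-3,0,0,0,4,0,0,-4,0,0,0]'

```text
time: 39.7
tool_pos: [0.5792, 0.1434, 0.2136]
tcp_rot: [-2.225, -2.217, 0.002]
wrist_force: [1.0, 0.4, 0.9]
width: 0.47
grip_force: 0.0
```

```bash
python3 avg.py; python3 capplan.py 1 4
```

```text
[0.57918253 0.14341071 0.21363383] [-0.001 -0.001 -1.   ] [ 0.2   0.14  1.8  -0.    1.2   0.21] 39.7
4,4.1,-1.91,0.89,0,0,0,
4,4.11,-1.92,0.9,0,0,-0.1,
4,4.1,-1.91,0.89,0,0,0,
4,4.11,-1.9,0.89,0,0,0,
4,4.11,-1.91,0.89,-0.1,0,-0.1,  ##1
4,4.11,-1.9,0.89,0,0,0,
  |
4,0,0,5,0,0,0,
4,0,-0.01,5,0,0,0,
  |
```

Call:
move_arm --series '[4,4.1,-1.9,0.9,0,0,0,4,4.1,-1.9,0.9,0,0,0,4,4.1,-1.9,0.9,0,0,-0.1,4,4.1,-1.9,0.9,0,0,0,4,4.1,-1.9,0.9,0,0,0]'

```text
time: 40.33
tool_pos: [0.4855, 0.3501, 0.1692]
tcp_rot: [2.222, 2.218, 0.003]
wrist_force: [-0.1, 0.7, -0.6]
width: 0.468
grip_force: 0.0
```

Call:
move_arm --series '[4,4.1,-1.9,0.9,0,0,0,4,0,0,0,0,0,0,4,0,0,0,0,0,0]'

```text
time: 40.7
tool_pos: [0.4672, 0.3897, 0.1603]
tcp_rot: [2.221, 2.219, 0.002]
wrist_force: [-0.4, 0.6, 0.8]
width: 0.466
grip_force: 0.0
```

```bash
python3 avg.py; python3 capplan.py 1 4
```

```text
[0.46723762 0.38972077 0.16033648] [ 0.003 -0.001 -1.   ] [ 0.66  0.2   1.83 -0.    1.11  0.66] 40.7
4,0.02,-0.21,0.03,0.2,0.1,-0.1,
  |
4,0,0,5,0,0,0,
4,0,0,5,0,0,0,
  |
```

Call:
move_arm --series '[4,0,-0.15,5,0,0,0,4,0,0,5,0,0,0,4,0,0,2.5,0,0,0,4,0,0,0.3,0,0,0,4,0,0,0,0,0,0]'

```text
time: 41.32
tool_pos: [0.4675, 0.3897, 0.0338]
tcp_rot: [2.223, 2.216, 0.006]
wrist_force: [0.4, -0.7, 0.6]
width: 0.468
grip_force: 0.0
```

Call:
move_arm --series '[4,0,0,0,0,0,0]'

```text
time: 41.45
tool_pos: [0.4679, 0.3907, 0.0349]
tcp_rot: [2.222, 2.217, 0.009]
wrist_force: [0.1, 0.8, 0.3]
width: 0.47
grip_force: 0.0
```

Call:
move_arm --series '[4,0,-0.1,0.4,0,0,0,0,0,0,0,0,0,0,0,0,0,0,0,0,0,0,0,0,0,0,0,0,0,0,0,0,0,0,0]'

```text
time: 42.08
tool_pos: [0.4654, 0.3903, 0.0292]
tcp_rot: [2.222, 2.218, 0.004]
wrist_force: [0.3, -0.1, 3.5]
width: 0.244
grip_force: 39.3
```

Call:
move_arm --series '[0,0,0,0,0,0,0,0,0,0,-3,0,0,0,0,0,0,-5,0,0,0,0,0,0,-5,0,0,0,0,0,0,-5,0,0,0]'

```text
time: 42.7
tool_pos: [0.4641, 0.3895, 0.2092]
tcp_rot: [2.222, 2.218, 0.001]
wrist_force: [-0.2, 0.6, -0.7]
width: 0.239
grip_force: 39.2
```

```bash
cat > chk.py <<'E'
import sys,h; from h import *
h.SZ=h.SE=1e-7
im=snap("top","tc"+str(read_state()["time"])); up=np.load("up.npy")
for i in map(int,sys.argv[1:]): q,f=fit_posts({"top":im},up[i:i+1])[0]; print(i,up[i].round(4)[:2],"->",q[:4].round(4),round(f,2))
E
python3 chk.py 1 2; python3 placeplan.py 1
```

```text
1 [0.6678 0.0081] -> [ 0.6678  0.0081  0.     -2.5996] 0.23
2 [ 0.6171 -0.1506] -> [ 0.6127 -0.1777  0.      2.5931] 0.28
[0.66783167 0.00814049]
0.23880750629131683 42.75
0,-4.8,2.51,0.16,0.1,0,0,
0,-4.79,2.51,0.15,0.1,-0.1,0,
0,-4.8,2.51,0.16,0.1,0,0,
0,-4.8,2.51,0.16,0,-0.1,0,
0,-4.79,2.52,0.16,0.1,0,-0.1,  ##1
0,-4.8,2.5,0.16,0.1,-0.1,0,
0,-4.8,2.5,0.16,0.1,0,0,
0,-4.81,2.51,0.16,0.1,-0.1,0,
  |
0,0.01,0,4.5,0,0,0,
  |
```

Post C was knocked aside, now at (.613,-.178) and still standing; I'll refit it before capping. Next, the cap goes to B, passing higher over A.

Call:
move_arm --series '[0,-4.8,2.5,-1,0.1,0,0,0,-4.8,2.5,-1,0.1,0,0,0,-4.8,2.5,-1,0.1,0,0,0,-4.8,2.5,0,0,0,0,0,-4.8,2.5,0,0,0,0]'

```text
time: 43.38
tool_pos: [0.5896, 0.1481, 0.2379]
tcp_rot: [-2.222, -2.218, 0.003]
wrist_force: [0.1, 0.6, -1.3]
width: 0.241
grip_force: 39.2
```

Call:
move_arm --series '[0,-4.8,2.5,0,0,0,0,0,-4.8,2.5,1,0,0,0,0,-4.8,2.5,2,0,0,0,0,0,0,0,0,0,0,0,0,0,0,0,0,0]'

```text
time: 44.0
tool_pos: [0.6632, 0.0057, 0.2074]
tcp_rot: [-2.222, -2.216, 0.004]
wrist_force: [-1.2, -0.1, -0.0]
width: 0.24
grip_force: 39.3
```

```bash
python3 avg.py; python3 placeplan.py 1
```

```text
[0.66324593 0.00567768 0.20735566] [-0.004  0.001 -1.   ] [-0.03  0.27  1.66  0.    1.22 -0.03] 44.0
[0.66783167 0.00814049]
0.24042995575028508 44.0
0,0.25,0.46,0.23,-0.2,0,-0.2,
  |
0,-0.01,0,4.5,0,0,0,
  |
```

Call:
move_arm --series '[0,0.2,0.35,4,0,0,0,0,0,0,0,0,0,0,0,0,0,0,0,0,0]'

```text
time: 44.38
tool_pos: [0.6673, 0.0088, 0.1696]
tcp_rot: [-2.221, -2.22, 0.002]
wrist_force: [0.7, -0.2, -0.9]
width: 0.247
grip_force: 39.3
```

Call:
move_arm --series '[0,0,0,0,0,0,0,0,0,0,0,0,0,0]'

```text
time: 44.62
tool_pos: [0.6681, 0.0078, 0.1702]
tcp_rot: [2.223, 2.22, 0.0]
wrist_force: [0.2, -0.2, -0.0]
width: 0.241
grip_force: 39.3
```

```bash
python3 avg.py; python3 placeplan.py 1; python3 - <<'E'
from h import *
# relative check in the side view: held cap vs post b rim
im=snap("side","s16"); s=read_state(); p=s["tool_pos"]
m=im.max(2); a=proj("side",[[.6678,.0081,.13],[.6678,.0081,.163],[*p[:2],p[2]-.016]]); print(a.round(1))
for z in(.11,.12):
    u,v=proj("side",[[.6678,.0081,z]])[0]; row=m[int(v),int(u)-25:int(u)+26]; print("post row",int(v),int(u)-25,row.tolist())
u,v=a[2]; row=m[int(v),int(u)-25:int(u)+26]; print("cap row",int(v),int(u)-25,row.tolist())
E
```

```text
[0.66808748 0.00778142 0.17023032] [ 0. -0. -1.] [-0.03  0.3   1.69 -0.    1.15 -0.02] 44.625
[0.66783167 0.00814049]
0.24057468308611588 44.625
0,0.04,-0.02,-3.48,0,0,-0.1,
  |
0,0,-0.01,4.5,0,0,0,
  |
[[359.2 201.1]
 [359.7 189.7]
 [359.7 192.9]]
post row 207 333 [111, 110, 109, 108, 107, 109, 110, 111, 112, 111, 111, 112, 110, 110, 111, 110, 117, 143, 150, 151, 152, 155, 156, 153, 151, 145, 143, 140, 137, 133, 133, 126, 122, 115, 110, 108, 105, 107, 107, 107, 108, 108, 109, 108, 107, 109, 106, 107, 107, 107, 106]
post row 204 334 [109, 109, 110, 109, 110, 112, 111, 111, 110, 112, 110, 109, 110, 110, 110, 117, 143, 151, 159, 176, 169, 146, 146, 146, 145, 146, 150, 151, 156, 158, 161, 171, 178, 160, 120, 105, 108, 108, 108, 106, 106, 106, 107, 106, 107, 106, 108, 106, 107, 107, 106]
cap row 192 334 [107, 107, 108, 108, 108, 106, 107, 108, 109, 108, 106, 105, 104, 102, 57, 43, 45, 44, 43, 44, 51, 65, 59, 46, 44, 40, 39, 37, 38, 41, 44, 47, 41, 43, 43, 45, 45, 42, 55, 103, 106, 106, 107, 107, 107, 108, 106, 109, 110, 108, 108]
```

Call:
move_arm --series '[0,0,-0.1,1,0,0,0,0,0,0,0.5,0,0,0,0,0,0,0,0,0,0]'

```text
time: 45.05
tool_pos: [0.6654, 0.0075, 0.1522]
tcp_rot: [-2.221, -2.217, 0.005]
wrist_force: [0.2, 0.1, -0.3]
width: 0.243
grip_force: 39.3
```

Call:
move_arm --series '[0,0,0,0.4,0,0,0,0,0,0,0,0,0,0]'

```text
time: 45.3
tool_pos: [0.6661, 0.0076, 0.1491]
tcp_rot: [-2.222, -2.218, 0.003]
wrist_force: [-0.4, 0.6, -0.8]
width: 0.241
grip_force: 39.3
```

Call:
move_arm --series '[0,0,0,0.3,0,0,0,0,0,0,0,0,0,0]'

```text
time: 45.55
tool_pos: [0.6661, 0.0076, 0.1463]
tcp_rot: [-2.222, -2.218, 0.003]
wrist_force: [0.5, -0.3, 0.1]
width: 0.24
grip_force: 39.3
```

Call:
move_arm --series '[0,0,0,0.2,0,0,0,0,0,0,0,0,0,0]'

```text
time: 45.8
tool_pos: [0.6665, 0.0076, 0.1452]
tcp_rot: [-2.223, -2.219, 0.002]
wrist_force: [-0.7, 0.1, 3.0]
width: 0.243
grip_force: 39.5
```

Call:
move_arm --series '[0,0,0,0.15,0,0,0,0,0,0,0,0,0,0]'

```text
time: 46.05
tool_pos: [0.6666, 0.0077, 0.1452]
tcp_rot: [-2.223, -2.219, 0.001]
wrist_force: [-3.5, 0.2, 9.1]
width: 0.24
grip_force: 40.2
```

Call:
move_arm --series '[4,0,0,-0.1,0,0,0,4,0,0,0,0,0,0,4,0,0,0,0,0,0,4,0,0,-4,0,0,0,4,0,0,-5,0,0,0]'

```text
time: 46.68
tool_pos: [0.665, 0.0076, 0.2324]
tcp_rot: [-2.22, -2.216, 0.008]
wrist_force: [0.1, 0.4, 0.2]
width: 0.468
grip_force: 0.0
```

```bash
python3 avg.py; sed -i 's/,.16\],V,o)/,.19],V,o)/;s/,.06\],V,o)/,.033],V,o)/' capplan.py; python3 capplan.py 2 3.7
```

```text
[0.66504754 0.0076299  0.23238428] [-0.007  0.    -1.   ] [-0.03  0.25  1.63 -0.    1.27 -0.02] 46.675
3.7,4.19,-3.33,0.55,-0.1,0,0,
3.7,4.19,-3.33,0.55,0,0,0,
3.7,4.2,-3.34,0.55,-0.1,0,0,
3.7,4.19,-3.33,0.54,0,0,-0.1,
3.7,4.2,-3.33,0.54,-0.1,0,0,  ##1
3.7,4.2,-3.33,0.54,0,0,0,
3.7,4.19,-3.32,0.53,-0.1,0,0,
3.7,4.2,-3.33,0.53,0,0,0,
  |
3.7,0,0,5.23,0,0,0,
3.7,0,0,5.24,0,0,0,  ##2
3.7,0,0,5.23,0,0,0,
  |
```

Call:
move_arm --series '[3.7,4.2,-3.3,0,-0.1,0,0,3.7,4.2,-3.3,0,0,0,0,3.7,4.2,-3.3,0,-0.1,0,0,3.7,4.2,-3.35,0,0,0,0,3.7,4.2,-3.35,1,-0.1,0,0]'

```text
time: 47.3
tool_pos: [0.5003, 0.2193, 0.2248]
tcp_rot: [2.222, 2.217, 0.007]
wrist_force: [-0.0, 0.7, -0.5]
width: 0.43
grip_force: 0.0
```

Call:
move_arm --series '[3.7,4.2,-3.35,1,0,0,0,3.7,4.2,-3.35,1,0,0,0,3.7,4.2,-3.35,1,0,0,0,3.7,0,0,0,0,0,0,3.7,0,0,0,0,0,0]'

```text
time: 47.92
tool_pos: [0.4007, 0.344, 0.1936]
tcp_rot: [2.22, 2.219, 0.003]
wrist_force: [-0.3, 0.4, 0.7]
width: 0.433
grip_force: 0.0
```

```bash
python3 avg.py; python3 capplan.py 2 3.7
```

```text
[0.40066603 0.34404909 0.19363619] [ 0.003 -0.001 -1.   ] [ 0.66  0.02  1.97 -0.    1.15  0.67] 47.925
3.7,-0.05,-0.19,0.36,0.2,0,0,
  |
3.7,0,0,5.23,0,0,0,
3.7,0,0,5.24,0,0,0,
3.7,0,0,5.23,0,0,0,
  |
```

Call:
move_arm --series '[3.7,0,-0.15,5,0,0,0,3.7,0,0,5,0,0,0,3.7,0,0,5,0,0,0,3.7,0,0,0.7,0,0,0,3.7,0,0,0,0,0,0]'

```text
time: 48.55
tool_pos: [0.4008, 0.3438, 0.0375]
tcp_rot: [2.223, 2.216, 0.004]
wrist_force: [0.2, 0.1, 1.1]
width: 0.436
grip_force: 0.0
```

Call:
move_arm --series '[3.7,0,0,0,0,0,0,3.7,0,0,0,0,0,0]'

```text
time: 48.8
tool_pos: [0.4012, 0.3452, 0.039]
tcp_rot: [2.222, 2.217, 0.01]
wrist_force: [-0.1, 0.3, 1.0]
width: 0.434
grip_force: 0.0
```

Call:
move_arm --series '[3.7,0,-0.1,0.6,0,0,0,3.7,0,0,0.2,0,0,0,3.7,0,0,0,0,0,0]'

```text
time: 49.18
tool_pos: [0.3982, 0.3439, 0.0283]
tcp_rot: [2.222, 2.218, 0.002]
wrist_force: [-0.8, -0.1, 0.3]
width: 0.432
grip_force: 0.0
```

Call:
move_arm --series '[0,0,0,0,0,0,0,0,0,0,0,0,0,0,0,0,0,0,0,0,0,0,0,0,0,0,0,0,0,0,0,0,0,0,0]'

```text
time: 49.8
tool_pos: [0.3987, 0.3442, 0.0288]
tcp_rot: [2.222, 2.218, 0.004]
wrist_force: [-0.0, 0.2, 0.6]
width: 0.241
grip_force: 39.2
```

Call:
move_arm --series '[0,0,0,-3,0,0,0,0,0,0,-5,0,0,0,0,0,0,-5,0,0,0,0,0,0,-5,0,0,0,0,0,0,-2,0,0,0]'

```text
time: 50.42
tool_pos: [0.3993, 0.3451, 0.2327]
tcp_rot: [2.221, 2.217, 0.012]
wrist_force: [1.3, 0.1, -0.7]
width: 0.241
grip_force: 39.2
```

```bash
python3 - <<'E'
import h; from h import *
h.SZ=h.SE=1e-7
up=np.load("up.npy"); up[2][:2]=[.6127,-.1777]
q,f=fit_posts({"top":snap("top","t17")},up[2:3])[0]; print(q.round(4),f); up[2]=q; np.save("up.npy",up)
E
python3 avg.py; python3 placeplan.py 2
```

```text
[ 0.6124 -0.1783  0.      2.5833  1.5708] 0.2674318658280922
[0.39998576 0.34561389 0.23440222] [ 0.009  0.005 -1.   ] [ 0.67 -0.02  1.93 -0.    1.22  0.67] 50.475
[ 0.61238641 -0.1783306 ]
0.24053913029550358 50.475
0,-4.76,1.94,0.26,0,0,0,
0,-4.76,1.93,0.26,0.1,-0.1,0,
0,-4.76,1.94,0.27,0,0,0,
0,-4.76,1.94,0.27,0.1,0,0,
0,-4.76,1.94,0.26,0,0,0,  ##1
0,-4.76,1.93,0.27,0.1,-0.1,-0.1,
0,-4.77,1.93,0.26,0,0,0,
0,-4.76,1.93,0.27,0.1,0,0,
0,-4.77,1.93,0.27,0,0,0,
0,-4.76,1.93,0.26,0.1,-0.1,0,  ##2
0,-4.76,1.93,0.27,0,0,0,
  |
0,0,0,4.5,0,0,0,
  |
```

Call:
move_arm --series '[0,-4.8,1.95,0,0,0,0,0,-4.8,1.95,0,0,0,0,0,-4.75,1.95,0.3,0.1,0,0,0,-4.75,1.95,0.3,0.1,0,0,0,-4.75,1.95,0.3,0.1,0,0]'

```text
time: 51.1
tool_pos: [0.4948, 0.1037, 0.2187]
tcp_rot: [-2.222, -2.218, 0.004]
wrist_force: [0.1, 0.8, -0.8]
width: 0.24
grip_force: 39.3
```

Call:
move_arm --series '[0,-4.75,1.95,0.3,0.1,0,0,0,-4.75,1.95,0.3,0,0,0,0,-4.75,1.9,0.3,0,0,0,0,-4.75,1.9,0.3,0,0,0,0,-4.75,1.9,0.3,0,0,0]'

```text
time: 51.72
tool_pos: [0.5903, -0.1337, 0.203]
tcp_rot: [-2.22, -2.216, 0.006]
wrist_force: [0.6, 0.3, 0.2]
width: 0.241
grip_force: 39.3
```

Call:
move_arm --series '[0,-4.75,1.9,0.5,0,0,0,0,0,0,0,0,0,0,0,0,0,0,0,0,0]'

```text
time: 52.1
tool_pos: [0.6086, -0.1794, 0.198]
tcp_rot: [-2.22, -2.215, 0.006]
wrist_force: [-1.0, -0.4, -0.2]
width: 0.241
grip_force: 39.3
```

```bash
python3 avg.py; python3 placeplan.py 2
```

```text
[ 0.60860395 -0.17942533  0.19800763] [-0.006  0.001 -1.   ] [-0.33  0.22  1.73 -0.    1.19 -0.32] 52.1
[ 0.61238641 -0.1783306 ]
0.24104574986777888 52.1
0,0.11,0.37,-0.7,-0.4,-0.1,-0.1,
  |
0,0,0,4.5,0,0,0,
  |
```

Call:
move_arm --series '[0,0.1,0.3,2.6,-0.2,0,0,0,0,0,0,0,0,0,0,0,0,0,0,0,0,0,0,0,0,0,0,0]'

```text
time: 52.6
tool_pos: [0.613, -0.1785, 0.1748]
tcp_rot: [2.222, 2.219, 0.001]
wrist_force: [0.3, -0.3, -0.8]
width: 0.239
grip_force: 39.3
```

```bash
python3 avg.py; python3 placeplan.py 2;  python3 - <<'E'
from h import *
im=snap("side","s18"); s=read_state(); p=s["tool_pos"]; m=im.max(2).astype(int)
P=np.load("up.npy")[2]
for z in(.09,.10,.11):
    u,v=proj("side",[[P[0],P[1],z]])[0]; x=np.arange(int(u)-22,int(u)+23); row=m[int(v),x]; b=x[row>122]; print("post",int(v),round(u,1),(b.min()+b.max())/2,b.max()-b.min())
for dz in(.014,.015,.016):
    u,v=proj("side",[[*p[:2],p[2]-dz]])[0]; x=np.arange(int(u)-25,int(u)+26); row=m[int(v),x]; b=x[row<80]; print("cap",int(v),round(u,1),(b.min()+b.max())/2,b.max()-b.min())
E
```

```text
[ 0.61301205 -0.17847144  0.17484668] [ 0.001 -0.001 -1.   ] [-0.32  0.24  1.75 -0.    1.14 -0.32] 52.6
[ 0.61238641 -0.1783306 ]
0.2388426302327239 52.6
0,0.01,-0.06,-3.02,0.1,0,-0.1,
  |
0,0,0,4.5,0,0,0,
  |
post 260 371.9 370.0 16
post 256 372.2 369.0 18
post 253 372.4 365.5 25
cap 234 374.0 374.5 27
cap 235 374.0 374.5 27
cap 235 374.0 374.5 27
```

Call:
move_arm --series '[0,0,-0.1,1.5,0,0,0,0,0,0,0.5,0,0,0,0,0,0,0,0,0,0]'

```text
time: 53.02
tool_pos: [0.6105, -0.1786, 0.1521]
tcp_rot: [-2.222, -2.218, 0.002]
wrist_force: [0.8, 0.2, -1.0]
width: 0.238
grip_force: 39.3
```

Call:
move_arm --series '[0,0,0,0.4,0,0,0,0,0,0,0,0,0,0]'

```text
time: 53.28
tool_pos: [0.6113, -0.1788, 0.1492]
tcp_rot: [-2.223, -2.219, 0.001]
wrist_force: [0.6, 0.2, -0.6]
width: 0.241
grip_force: 39.3
```

Call:
move_arm --series '[0,0,0,0.3,0,0,0,0,0,0,0,0,0,0]'

```text
time: 53.52
tool_pos: [0.6113, -0.1787, 0.1463]
tcp_rot: [-2.223, -2.219, 0.001]
wrist_force: [-0.2, 0.1, -0.2]
width: 0.242
grip_force: 39.3
```

Call:
move_arm --series '[0,0,0,0.2,0,0,0,0,0,0,0,0,0,0]'

```text
time: 53.78
tool_pos: [0.6116, -0.1789, 0.1448]
tcp_rot: [2.223, 2.219, -0.0]
wrist_force: [-0.5, 0.3, 0.5]
width: 0.24
grip_force: 39.6
```

Call:
move_arm --series '[0,0,0,0.15,0,0,0,0,0,0,0,0,0,0]'

```text
time: 54.02
tool_pos: [0.6117, -0.1789, 0.1448]
tcp_rot: [2.223, 2.219, 0.0]
wrist_force: [-3.6, 1.0, 7.2]
width: 0.239
grip_force: 40.2
```

Call:
move_arm --series '[4,0,0,-0.1,0,0,0,4,0,0,0,0,0,0,4,0,0,0,0,0,0,4,0,0,-4,0,0,0,4,0,0,-5,0,0,0]'

```text
time: 54.65
tool_pos: [0.6101, -0.1784, 0.2326]
tcp_rot: [-2.22, -2.216, 0.004]
wrist_force: [0.3, 0.1, 1.0]
width: 0.473
grip_force: 0.0
```

Call:
move_arm --series '[5,0,0,-5,0,0,0,5,0,0,0,0,0,0]'

```text
time: 54.9
tool_pos: [0.6144, -0.1797, 0.2904]
tcp_rot: [2.217, 2.213, 0.007]
wrist_force: [0.1, -0.4, 0.6]
width: 0.584
grip_force: 0.0
```

```bash
python3 avg.py; cat > lid.py <<'E'
from h import *
ims={n:snap(n,n[0]+"19_"+str(int(read_state()["time"]*100))) for n in("top","side")}
im=ims["top"]; up=np.load("up.npy")
LID=[circ(.1,0),circ(.1,.004)]; 
def lsil(n,c): 
    m=np.zeros((1920,2560),np.uint8); cv2.fillConvexPoly(m,cv2.convexHull(np.round((proj(n,np.vstack(LID)+c)+.5)*4-.5).astype(np.int32)),255); return cv2.resize(m,(640,480),interpolation=cv2.INTER_AREA)/255.
import sys
c0=np.array(eval(sys.argv[1]),float); z0=c0[2]; B=(im.max(2)>170)*1.; 
p=proj("top",[[*c0[:2],.1+0]])[0]; W=cv2.dilate(lsil("top",c0),np.ones((31,31)))>0
k=lsil("top",c0); f=lambda e: (np.abs(lsil("top",[c0[0]+e[0]*.01,c0[1]+e[1]*.01,z0])-B)*W).sum()/k.sum()
r=minimize(f,[0,0],method="Nelder-Mead",options=dict(initial_simplex=[[0,0],[1.5,0],[0,1.5]],xatol=.01,fatol=1e-4)); print("lid disc",(c0[:2]+r.x*.01).round(4),round(r.fun,3))
# knob: dark blob near
c=[c0[0]+r.x[0]*.01,c0[1]+r.x[1]*.01]
kp=proj("top",[[*c,z0+.03]])[0]; Y,X=np.mgrid[:480,:640]; m=(im.max(2)<150)&(np.hypot(X-kp[0],Y-kp[1])<14); ut=np.array([X[m].mean(),Y[m].mean()])
kp2=proj("side",[[*c,z0+.03]])[0]; m2=(ims["side"].max(2)<100)&(np.hypot(X-kp2[0],Y-kp2[1])<16); us=np.array([X[m2].mean(),Y[m2].mean()])
print("knob px",ut.round(1),us.round(1),"tri",[np.round(x,4) for x in tri(ut,us)], "top at z",atz("top",ut,z0+.024).round(4))
cv2.imwrite("pics/v19.png",np.hstack([cv2.resize(ims[n][q[1]:q[3],q[0]:q[2]],(390,390)) for n,q in(("top",(130,130,410,410)),("side",(180,100,430,350)))]))
E
python3 lid.py "[.657,.397,.006]"; python3 - <<'E'
from h import *
import glob
f=sorted(glob.glob("pics/t19_*.npy"))[-1]; im=np.load(f); ims={"top":im}
D=(im.max(2)<75)
Y,X=np.mgrid[:480,:640]
for p in np.load("up.npy"):
    u=proj("top",[[*p[:2],.135]])[0]; m=(im.max(2)<88)&(np.hypot(X-u[0],Y-u[1])<20); c=np.array([X[m].mean(),Y[m].mean()]); print(p[:2].round(4),"cap blob",m.sum(),c.round(1),atz("top",c,.138).round(4))
E
```

```text
[ 0.61439999 -0.17974394  0.29040546] [ 0.01  -0.003 -1.   ] [-0.32  0.17  1.63 -0.    1.34 -0.32] 54.9
lid disc [0.6556 0.3992] 0.126
knob px [169.  191.6] [302.1 173. ] tri [array([0.6636, 0.4046, 0.0086]), np.float64(0.0082)] top at z [0.656  0.3996 0.03  ]
[0.5799 0.1433] cap blob 478 [262.4 212.5] [0.5804 0.1435 0.138 ]
[0.6678 0.0081] cap blob 480 [318.8 175.5] [0.6654 0.0079 0.138 ]
[ 0.6124 -0.1783] cap blob 489 [401.6 194.9] [ 0.6137 -0.1871  0.138 ]
```

View pics/v19.png

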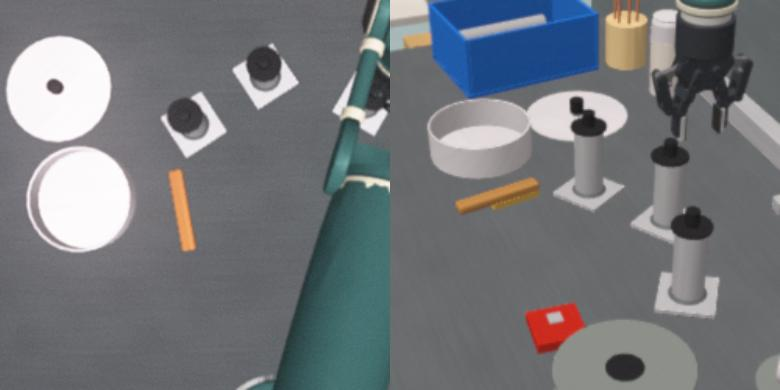

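Both views show all three posts capped and level, the tub empty, and the lid unmoved at (.656,.399). I'll fetch the lid now and check the tub's centre once more with a rim fit.

```bash
python3 - <<'E'
from h import *
import glob
im=np.load(sorted(glob.glob("pics/t19_*.npy"))[-1])
G=np.vstack([circ(.094,.062),circ(.094,0)])
def sil2(c):
    m=np.zeros((1920,2560),np.uint8); cv2.fillConvexPoly(m,cv2.convexHull(np.round((proj("top",np.c_[G[:,:2]+c,G[:,2]])+.5)*4-.5).astype(np.int32)),255); return cv2.resize(m,(640,480),interpolation=cv2.INTER_AREA)/255.
c0=np.array([.4452,.3483]); B=(np.abs(im.max(2).astype(float)-120)>22)*1.; B=cv2.morphologyEx(B,cv2.MORPH_CLOSE,np.ones((5,5))); W=cv2.dilate(sil2(c0),np.ones((9,9)))>0
r=minimize(lambda e:(np.abs(sil2(c0+np.array(e)*.01)-B)*W).sum(),[0,0],method="Nelder-Mead",options=dict(initial_simplex=[[0,0],[1,0],[0,1]])); print("tub",c0+r.x*.01,r.fun)
L=[.6565,.3985]; V=Rt(-90)
e=plan([([*L,.25],V,6),([*L,.05],V,6)],ms=5.8)
E
```

```text
tub [0.44457437 0.3495233 ] 194.84705882352944
6,5.25,0.4,0.31,0,0,0,
6,5.25,0.4,0.31,0,0,0,
6,5.25,0.39,0.31,0,0,0,
6,5.25,0.4,0.32,0,0,0,
6,5.25,0.4,0.31,0,0,0,  ##1
6,5.25,0.4,0.31,0,0,-0.1,
6,5.25,0.4,0.31,0,0,0,
6,5.25,0.41,0.31,0,0,0,
6,5.24,0.41,0.31,0,0,0,
6,5.25,0.4,0.32,0,0,0,  ##2
6,5.25,0.41,0.31,0,0,0,
  |
6,0,0,5,0,0,0,
6,0.01,-0.01,5,0,0,0,
6,0,0,5,0,0,0,
6,0,-0.01,5,0,0,0,  ##3
  |
```

Call:
move_arm --series '[6,5.2,0.4,0.3,0,0,0,6,5.2,0.4,0.3,0,0,0,6,5.3,0.4,0.3,0,0,0,6,5.3,0.4,0.3,0,0,0,6,5.2,0.4,0.3,0,0,0]'

```text
time: 55.62
tool_pos: [0.6305, 0.0847, 0.2658]
tcp_rot: [-2.221, -2.217, 0.006]
wrist_force: [1.0, 0.5, 0.1]
width: 0.703
grip_force: 0.0
```

Call:
move_arm --series '[6,5.25,0.4,0.3,0,0,0,6,5.25,0.4,0.3,0,0,0,6,5.25,0.4,0.3,0,0,0,6,5.25,0.4,0.3,0,0,0,6,5.25,0.4,0.3,0,0,0]'

```text
time: 56.25
tool_pos: [0.6511, 0.3467, 0.2504]
tcp_rot: [-2.222, -2.218, 0.008]
wrist_force: [1.0, 0.3, -0.0]
width: 0.702
grip_force: 0.0
```

Call:
move_arm --series '[6,5.25,0.4,0.3,0,0,0,6,0,0,5,0,0,0,6,0,0,5,0,0,0,6,0,0,5,0,0,0,6,0,0,0,0,0,0]'

```text
time: 56.88
tool_pos: [0.6506, 0.3949, 0.0912]
tcp_rot: [-2.22, -2.216, 0.026]
wrist_force: [-0.2, -0.0, -0.0]
width: 0.704
grip_force: 0.0
```

```bash
python3 - <<'E'
from h import *
plan([([.6565,.3985,.031],Rt(-90),6)])
print(read_state()["tool_pos"],read_state()["q"].round(2))
E
```

```text
6,0.2,0.34,3,-0.4,0.2,0,
6,0.2,0.32,3.01,-0.5,0.3,-0.1,
  |
[0.65057047 0.39492231 0.09115917] [0.51 0.54 1.5  0.   1.11 0.51]
```

Call:
move_arm --series '[6,0.2,0.3,3,0,0,0,6,0.1,0.2,2.2,0,0,0,6,0,0,0,0,0,0,6,0,0,0,0,0,0]'

```text
time: 57.38
tool_pos: [0.662, 0.4014, 0.0502]
tcp_rot: [2.223, 2.219, 0.001]
wrist_force: [0.9, -0.6, 0.2]
width: 0.704
grip_force: 0.0
```

```bash
python3 - <<'E'
from h import *
plan([([.6565,.3985,.0295],Rt(-90),6)])
E
python3 avg.py
```

```text
6,-0.29,-0.55,2.07,0,0,-0.1,
  |
[0.66200332 0.40137379 0.05020206] [ 0.001  0.001 -1.   ] [0.51 0.59 1.51 0.   1.04 0.51] 57.375
```

Call:
move_arm --series '[6,-0.25,-0.45,1.7,0,0,0,6,0,0,0,0,0,0,6,0,0,0,0,0,0,6,0,0,0,0,0,0]'

```text
time: 57.88
tool_pos: [0.6572, 0.3988, 0.0325]
tcp_rot: [-2.223, -2.22, -0.001]
wrist_force: [0.7, 0.2, 0.3]
width: 0.705
grip_force: 0.0
```

Call:
move_arm --series '[6,0,0,0,0,0,0]'

```text
time: 58.0
tool_pos: [0.6572, 0.3988, 0.0324]
tcp_rot: [-2.223, -2.219, -0.001]
wrist_force: [1.5, -0.0, -0.5]
width: 0.706
grip_force: 0.0
```

Over the knob at grip height; close and lift.

Call:
move_arm --series '[6,0,0,0.3,0,0,0,0,0,0,0,0,0,0,0,0,0,0,0,0,0,0,0,0,0,0,0,0,0,0,0,0,0,0,0]' --grip_force 50

```text
time: 58.62
tool_pos: [0.6569, 0.3987, 0.029]
tcp_rot: [-2.223, -2.219, 0.0]
wrist_force: [-0.5, -0.5, 0.3]
width: 0.31
grip_force: 49.8
```

Call:
move_arm --series '[0,0,0,0,0,0,0,0,0,0,-3,0,0,0,0,0,0,-4,0,0,0,0,0,0,-4,0,0,0,0,0,0,-3,0,0,0]'

```text
time: 59.25
tool_pos: [0.6569, 0.3986, 0.17]
tcp_rot: [-2.223, -2.219, 0.0]
wrist_force: [-0.0, 0.7, -3.5]
width: 0.309
grip_force: 49.8
```

Call:
move_arm --series '[0,0,0,0,0,0,0,0,0,0,0,0,0,0]'

```text
time: 59.5
tool_pos: [0.6559, 0.398, 0.1665]
tcp_rot: [-2.223, -2.219, 0.006]
wrist_force: [-0.8, -0.3, -4.4]
width: 0.309
grip_force: 50.0
```

```bash
python3 avg.py; python3 - <<'E'
from h import *
s=read_state()["tool_pos"]
plan([([.446,.3475,s[2]],Rt(-90),0),([.446,.3475,.095],Rt(-90),0)],ms=4.5)
E
```

```text
[0.65585122 0.39797112 0.16654928] [-0.003 -0.002 -1.   ] [0.51 0.48 1.44 0.   1.22 0.51] 59.5
0,-1.02,-4.2,0.02,0,0,0,
0,-1.01,-4.19,0.01,-0.1,0,0,
0,-1.02,-4.2,0.01,0,0.1,-0.1,
0,-1.01,-4.19,0.01,-0.1,0,0,
0,-1.01,-4.2,-0.01,0,0,0,  ##1
  |
0,0,0,3.58,0,0,0,
0,0,0,3.58,0,0,0,
  |
```

Call:
move_arm --series '[0,-1,-4.2,0,0,0,0,0,-1,-4.2,0,0,0,0,0,-1,-4.2,0,0,0,0,0,-1,-4.2,0,0,0,0,0,-1,-4.2,0,0,0,0]'

```text
time: 60.12
tool_pos: [0.4439, 0.3474, 0.1659]
tcp_rot: [-2.223, -2.219, 0.009]
wrist_force: [-0.1, 0.8, -2.4]
width: 0.31
grip_force: 50.3
```

Call:
move_arm --series '[0,0,0,0,0,0,0,0,0,0,3,0,0,0,0,0,0,2.5,0,0,0,0,0,0,0,0,0,0,0,0,0,0,0,0,0]'

```text
time: 60.75
tool_pos: [0.4473, 0.3491, 0.1139]
tcp_rot: [-2.223, -2.219, 0.001]
wrist_force: [-0.2, 0.0, -2.4]
width: 0.312
grip_force: 50.4
```

Call:
move_arm --series '[0,0,0,0,0,0,0,0,0,0,0,0,0,0]'

```text
time: 61.0
tool_pos: [0.4476, 0.3495, 0.1152]
tcp_rot: [2.223, 2.219, 0.003]
wrist_force: [0.8, 0.1, -3.4]
width: 0.308
grip_force: 50.4
```

```bash
python3 avg.py; python3 - <<'E'
from h import *
plan([([.446,.3475,.095],Rt(-90),0)])
E
```

```text
[0.44762032 0.3494797  0.11522254] [ 0.001  0.001 -1.   ] [0.62 0.17 1.96 0.   1.01 0.62] 61.0
0,-0.2,-0.16,2.02,0.1,-0.1,-0.1,
  |
```

Call:
move_arm --series '[0,-0.15,-0.15,1.5,0,0,0,0,0,0,0.5,0,0,0,0,0,0,0,0,0,0]'

```text
time: 61.38
tool_pos: [0.4444, 0.3469, 0.0928]
tcp_rot: [-2.223, -2.219, 0.004]
wrist_force: [-0.2, 0.6, -2.5]
width: 0.308
grip_force: 50.5
```

Call:
move_arm --series '[0,0,0,0.4,0,0,0,0,0,0,0,0,0,0]'

```text
time: 61.62
tool_pos: [0.4453, 0.3474, 0.0899]
tcp_rot: [-2.223, -2.219, 0.001]
wrist_force: [-0.7, -0.0, -3.4]
width: 0.31
grip_force: 50.5
```

Call:
move_arm --series '[0,0,0,0.3,0,0,0,0,0,0,0,0,0,0]'

```text
time: 61.88
tool_pos: [0.4452, 0.3474, 0.0869]
tcp_rot: [-2.223, -2.219, 0.001]
wrist_force: [-1.3, -0.6, -3.4]
width: 0.306
grip_force: 50.5
```

Call:
move_arm --series '[0,0,0,0.2,0,0,0,0,0,0,0,0,0,0]'

```text
time: 62.12
tool_pos: [0.4454, 0.3475, 0.085]
tcp_rot: [-2.223, -2.219, 0.001]
wrist_force: [0.1, -0.7, -3.6]
width: 0.303
grip_force: 50.5
```

Call:
move_arm --series '[0,0,0,0.15,0,0,0,0,0,0,0,0,0,0]'

```text
time: 62.38
tool_pos: [0.4454, 0.3475, 0.0849]
tcp_rot: [-2.223, -2.219, 0.001]
wrist_force: [-3.5, -2.7, 4.5]
width: 0.309
grip_force: 51.5
```

Contact at exactly the home height. Release, retreat and verify.

Call:
move_arm --series '[0,0,0,0.05,0,0,0,6,0,0,0,0,0,0,6,0,0,0,0,0,0,6,0,0,0,0,0,0,6,0,0,-4,0,0,0]'

```text
time: 63.0
tool_pos: [0.4427, 0.3455, 0.1196]
tcp_rot: [-2.222, -2.218, 0.014]
wrist_force: [-0.2, -0.1, 0.7]
width: 0.703
grip_force: 0.0
```

Call:
move_arm --series '[6,0,0,-5,0,0,0,6,0,0,-5,0,0,0,6,-5,0,-4,0,0,0,6,-5,0,0,0,0,0,6,-5,0,0,0,0,0]'

```text
time: 63.62
tool_pos: [0.4455, 0.1977, 0.2631]
tcp_rot: [2.222, 2.22, 0.003]
wrist_force: [0.2, -0.6, -0.8]
width: 0.706
grip_force: 0.0
```

Call:
move_arm --series '[6,-5,0,0,0,0,0,6,-5,0,0,0,0,0,6,-5,0,0,0,0,0,6,-5,0,0,0,0,0,6,-5,0,0,0,0,0]'

```text
time: 64.25
tool_pos: [0.4445, -0.0529, 0.2622]
tcp_rot: [2.223, 2.219, 0.0]
wrist_force: [0.9, 0.4, -0.4]
width: 0.699
grip_force: 0.0
```

```bash
python3 avg.py; python3 lid.py "[.4454,.3485,.062]"; python3 - <<'E'
from h import *
import glob
f=sorted(glob.glob("pics/t19_*.npy"))[-1]; im=np.load(f); s=np.load(f.replace("t19","s19")); Y,X=np.mgrid[:480,:640]
# side: lid top ellipse tilt check via knob/lid heights, and caps in both views
for p in np.load("up.npy"):
    o=[]
    for n,I,t in(("top",im,88),("side",s,80)):
        u=proj(n,[[*p[:2],.135]])[0]; m=(I.max(2)<t)&(np.hypot(X-u[0],Y-u[1])<18); k,l,st,ce=cv2.connectedComponentsWithStats(m.astype(np.uint8)); i=1+np.argmax(st[1:,4]); o.append(ce[i]); print(n,st[i,4],end=" ")
    print(p[:2].round(4),"tri",[np.round(x,4) for x in tri(*o)],atz("top",o[0],.138)[:2].round(4))
E
```

```text
[ 0.44452737 -0.05286206  0.26222956] [ 0. -0. -1.] [-0.17 -0.19  2.03 -0.    1.3  -0.17] 64.25
lid disc [0.4448 0.3478] 0.045
knob px [182.9 272.3] [236.1 171.1] tri [array([0.4452, 0.3473, 0.0887]), np.float64(0.001)] top at z [0.4448 0.3482 0.086 ]Traceback (most recent call last):
  File "<stdin>", line 3, in <module>
    fid = stack.enter_context(open(os.fspath(file), "rb"))
                              ~~~~^^^^^^^^^^^^^^^^^^^^^^^
FileNotFoundError: [Errno 2] No such file or directory: 'pics/s19_6425.npy'
```

```bash
python3 - <<'E'
from h import *
import glob
im=np.load("pics/t19_6425.npy"); s=np.load(sorted(glob.glob("pics/s19_*.npy"))[-1]); Y,X=np.mgrid[:480,:640]
for p in np.load("up.npy"):
    o=[]
    for n,I,t in(("top",im,88),("side",s,80)):
        u=proj(n,[[*p[:2],.135]])[0]; m=(I.max(2)<t)&(np.hypot(X-u[0],Y-u[1])<18); k,l,st,ce=cv2.connectedComponentsWithStats(m.astype(np.uint8)); i=1+np.argmax(st[1:,4]); o.append(ce[i]); print(n,st[i,4],end=" ")
    print(p[:2].round(4),"tri",[np.round(x,4) for x in tri(*o)],atz("top",o[0],.138)[:2].round(4))
E
```

```text
top 480 side 350 [0.5799 0.1433] tri [array([0.5779, 0.143 , 0.1466]), np.float64(0.0033)] [0.5806 0.1435]
top 477 side 328 [0.6678 0.0081] tri [array([0.6661, 0.0076, 0.1386]), np.float64(0.002)] [0.6653 0.0079]
top 493 side 412 [ 0.6124 -0.1783] tri [array([ 0.6121, -0.1787,  0.1366]), np.float64(0.0017)] [ 0.6111 -0.1782]
```

All caps are seated over their posts at the right height and the lid is centred, so I'm handing in.

```bash
python3 -c "
from workcell import *
print(finish_job())"
```

```text
the job is handed in; nothing more can be done
None
```

The job is handed in, though I got no pass/fail verdict back: all three posts stand capped, the lid is home and centred on the empty tub (about 1.5 mm off by camera), and the arm is clear of everything.

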